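# Lay out the leaf-extract filtering station

## Robot

A 6-joint arm with a two-finger parallel gripper is mounted at the origin on the work surface. World frame = base frame: x ahead of the robot, y to its left, z up, the work surface at z = 0. Lengths are in m, angles in rad, forces in N, time in s.
With the tool pointing down it reaches from about 0.325 to 0.85 m from the base axis. Payload 4.4 kg.
Tool frame: the origin (TCP) lies at the very end of the fingers, on their centre line; the grasp point (between the pads) lies 19 mm behind it; z points along the fingers, y is the line along which they close (so a half turn about z gives the same grasp; the last joint's range is limited). The gripper opens to 94 mm and grips with 3 to 60 N. Pads are 16 mm wide; open, the fingers measure 119 mm over their backs; the gripper's body (75 mm by 177 mm) begins 78 mm behind the grasp point.
Start: joints at [-1.411, 0.207, 1.542, -0, 1.393, -0.15], TCP at [0.175, -0.548, 0.205] pointing down, gripper open.
Joint ranges: [-2.73, 2.73], [-0.86, 2.22], [0.23, 2.46], [-1.11, 4.25], [0.08, 2.63], [-2.82, 2.82]. Speed limits (rad/s): [2.79, 2.79, 3.14, 3.14, 3.14, 3.14].

## Interface

Orientations are given as a rotation vector (axis times angle).
In Python, from cell import readout, optics, sign_off gives the robot as it stands.
- The arm moves only by the tool jog_arm, never from a script. Its argument "deltas" is a list of rows, each an object of numbers: "dx", "dy", "dz": the shift along the tool's x, y, z in cm; "rx", "ry", "rz": the turn, a rotation vector about the tool's x, y, z in rad; "grip": the opening, from -1 (shut) to 1 (fully open). A call has 1 to 8 rows; each row is the pose to reach, as a shift and turn from the pose commanded when the call began, along the tool's axes at that moment; what a row does not reach only later rows make up. A row lasts 1/12 s, in which the tool goes at most 41.7 mm and 7.16 degrees, less where a joint would pass 70% of its speed; a pose out of reach is approached as far as the arm can. A call with a gripper value outside its range is refused whole. The fingers move at their own pace and stop on an object; "grip_force" is the grip in N (left out, the last holds). Time passes only in rows, so rows that repeat a pose let the fingers close. It gives the time, the measured TCP pose, the force, the opening and the grip force at its end, in the units of the state.
- readout.get_obs(): the state, without advancing time (a new reading comes with each control period).
- optics.grab_frame(name): name is "scene" or "side" or "wrist"; returns a dict with "pixels" (480x640x3 uint8, red, green, blue), "z_map" (480x640 float32, m along the optical axis (not along the pixel's ray), 0 where there is no reading), "K" (3x3 intrinsics, pixels), "eye" and "rotation" of the camera in the world. Camera axes: x right, y up, looking along -z (the intrinsics and any distortion apply to the point x, -y, -z); pixel columns grow to the right and rows downward; lengths in m; the calibration is good to about 2 mm. A picture is of the moment at which its call begins.
- sign_off(): hands the job in; it is judged then, once.
The state is a dict: "time_s": time; "joint_pos": joint angles; "qd": joint speeds; "joint_efforts": joint torques, N m; "position": TCP position; "ee_rot": TCP orientation; "force": force on the tool from outside, world axes, zero at the start; "ft_torque": the same for the moment, N m; "opening": finger opening in m; "grasp_force": force on a finger pad.
Only numpy, scipy, OpenCV 4.12 (cv2) and the standard library are available. Lean on these libraries where they do the work, as an engineer would, in place of code of your own. Each camera call takes 0.05 s, during which the arm holds its last target. There are 200 camera calls.

## Task

Set up the bench for filtering a leaf extract: press the small conical flask down into the sprung flask clamp until it is fully home and the jaws have closed on it before you let go of it, and then stand the funnel in the flask's neck. Stand the low beaker in the middle of the hot plate, the measuring cylinder half-way between the hot plate and the clamp, within reach of both, and the solvent bottle close beside the clamp on the side away from the hot plate, in line with the two. Everything stands upright, and the mortar and the little dropper bottle stay where they are.

Things in the scene. Friction and masses are not known exactly. Their poses are not given: they have to be found in the camera images.
- flask_center (a point): Conical flask, clear glass, loose, upright, 125 mm high, 0.11 kg. Point: on its axis, 62.5 mm above its underside; z up. Base 68 mm across to 10 mm height, cone to a straight neck 28 mm across from 88 to 125 mm; bore 22 mm, 37 mm deep. Grip the neck. Its own weight will not take it into the clamp: it must be pressed.
- funnel_center (a point): White plastic funnel, 74 mm high, 0.03 kg, loose, upright, first resting in a brown jar 60 mm across, 60 mm high. Point: on its axis, 37 mm above the stem's lower end; z up. Stem 9 mm across, 20 mm long; cone to 60 mm height; collar 55 mm across from 60 to 74 mm: grip its outside. Seated in the flask, the stem ends about 31 mm below the flask's rim and the point is about 6 mm above it.
- beaker_center (a point): Low glass beaker with a small spout, 60 mm across (rim 63 mm), 80 mm high, wall 2.5 mm, 0.08 kg, loose, upright. The point is on its axis half-way up, 40 mm above its underside.
- cylinder_center (a point): Measuring cylinder: a tall narrow glass tube 24 mm across on a white six-sided foot 62 mm across and 12 mm thick, 170 mm high in all, 0.11 kg, loose, upright; grip the tube near its top. The point is on its axis half-way up, 85 mm above its underside.
- bottle_center (a point): Solvent bottle: white plastic with a paper label and a black cap, 58 mm across up to 98 mm height, then a shoulder; the cap is 30 mm across from 120 to 140 mm, with a small nozzle to 150 mm; grip the cap. About 0.24 kg (varies), loose, upright. The point is on its axis half-way up, 75 mm above its underside.
- clamp: Sprung flask clamp, fixed: round dark base 124 mm across, 10 mm thick, with three steel jaws in radial slots. Origin: on the table under its centre; z up. Flask stands on a pad 12 mm above the table. Jaw tops, 76 mm up, flare to 40 mm from the axis and guide the flask's base in; rubber noses 46 mm up spring back over its cone. Pressing in takes about 5 to 12 N.
- jaw0 (a joint): Outward travel of one of the clamp's three like jaws, m: 0 empty, about 0.010 while the flask's base passes, about 0.0035 when the flask is home and the jaws have closed on its cone.
- hotplate: Hot plate (off), fixed: white housing 150 mm wide (y), 84 mm high, two black knobs on the front, facing the robot. Origin: on the table under the centre of its round aluminium top plate; z up, x away from the front. The plate is 120 mm across, its top face 96 mm above the table. The housing reaches 103 mm in front of the origin (knobs 118) and 75 mm behind.
- dropper: Bystander: small amber dropper bottle, 32 mm across, 84 mm high, loose, standing among the things. Origin under its centre.
- mortar: Bystander: white porcelain mortar, 100 mm across, 52 mm high, with its pestle in it, at one side. Origin under its centre.
Mind the look-alikes: they are no part of the job. What is shaped like the part that bears cylinder_center but orange or pink is not meant.

How it is judged:
On the way, in this order (a step that is already met when the one before it is completed fails the run):
1. the flask is fully home in the clamp with the jaws closed on it, while the gripper still holds it (horizontal distance between flask_center and clamp below 0.005 m and z of flask_center in the frame of clamp below 0.0775 m and angle between flask_center's own z axis and vertical below 0.06 rad and value of joint jaw0 below 0.006 m and contact force between the fingers and flask above 0.5 N), for 0.1 s.
2. the funnel is seated in the neck of the clamped flask (horizontal distance between flask_center and clamp below 0.005 m and z of flask_center in the frame of clamp below 0.0775 m and angle between flask_center's own z axis and vertical below 0.06 rad and value of joint jaw0 below 0.006 m and horizontal distance between funnel_center and flask_center below 0.006 m and z of funnel_center in the frame of flask_center between 0.062 and 0.074 m and angle between funnel_center's own z axis and vertical below 0.12 rad), for 0.2 s.
At the end, for the whole second after the job is handed in: All upright, released, at rest: flask home in clamp (5 mm, 3 mm high), jaws shut; funnel seated in it; beaker within 15 mm of the plate's middle; cylinder under 168 mm from both centres; bottle 85-190 mm from clamp, over 290 mm from hot plate; these two within 60-65 mm of the row's line (all of step 2 and horizontal distance between beaker_center and hotplate below 0.015 m and z of beaker_center in the frame of hotplate between 0.132 and 0.14 m and angle between each of beaker_center, cylinder_center, bottle_center's own z axis and vertical below 0.06 rad and horizontal distance between cylinder_center and hotplate below 0.168 m and horizontal distance between cylinder_center and clamp below 0.168 m and x of cylinder_center in the frame of hotplate between -0.06 and 0.06 m and x of cylinder_center in the frame of clamp between -0.06 and 0.06 m and height (world z) of cylinder_center between 0.08 and 0.09 m and horizontal distance between bottle_center and clamp between 0.085 and 0.19 m and horizontal distance between bottle_center and hotplate above 0.29 m and x of bottle_center in the frame of clamp between -0.065 and 0.065 m and height (world z) of bottle_center between 0.07 and 0.08 m and linear speed of each of flask, funnel, beaker, cylinder, bottle below 0.02 m/s); the robot touches nothing.
It fails at once if the flask is let go in the clamp's jaws before it is home (horizontal distance between flask_center and clamp below 0.03 m and z of flask_center in the frame of clamp between 0.08 and 0.14 m and contact force between the fingers and flask below 0.05 N).
It fails at once if the mortar or the dropper bottle is shifted or knocked over (distance of any of mortar, dropper from where it was at the start of the episode above 0.02 m or angle between any of dropper, mortar's own z axis and vertical above 0.4 rad).
It also fails if it takes over 138 s, if anything falls off the work surface, if the arm or the gripper's body presses on something with over 40 N, if the wrist force passes 120 N, or if a joint passes its speed limit or range.

## Working session

There is one attempt and no reset: what is moved stays moved. The work goes in short steps, Python scripts to look and compute and a tool call to move; the robot and the scene stay as the last step left them, time stands still between calls to the robot, and variables do not carry over. Pictures are saved under pics/ and viewed, at most 14 in all, crops included, and the job is handed in when it is done.

Besides the shell and the picture viewer there is one more tool, called after "Emit:" as name([rows], argument=value, ...), one row to a line, values as JSON. jog_arm: Moves the arm, as the interface text tells. Its arguments: {"type":"object","properties":{"deltas":{"type":"array","items":{"type":"object","properties":{"dx":{"type":"number"},"dy":{"type":"number"},"dz":{"type":"number"},"rx":{"type":"number"},"ry":{"type":"number"},"rz":{"type":"number"},"grip":{"type":"number"}}}},"grip_force":{"type":"number"}},"required":["deltas"]}

```bash
mkdir -p pics; ls; cat > h.py <<'E'
import numpy as np, cv2, pickle
from cell import readout, optics
def grab(n,tag):
    f=optics.grab_frame(n); pickle.dump(f,open(f'pics/{tag}.pkl','wb'))
    cv2.imwrite(f'pics/{tag}.png',cv2.cvtColor(f['pixels'],cv2.COLOR_RGB2BGR)); return f
def ray(f,u,v):
    K=np.array(f['K']); d=np.array([(u-K[0,2])/K[0,0],-(v-K[1,2])/K[1,1],-1.]); return np.array(f['eye']),np.array(f['rotation'])@d
def plane(f,u,v,z):
    e,d=ray(f,u,v); return e+d*(z-e[2])/d[2]
def cloud(f):
    K=np.array(f['K']); Z=f['z_map']; v,u=np.mgrid[:480,:640]
    p=np.stack([(u-K[0,2])/K[0,0]*Z,-(v-K[1,2])/K[1,1]*Z,-Z],-1)
    P=p@np.array(f['rotation']).T+np.array(f['eye']); P[Z==0]=np.nan; return P
def proj(f,p):
    K=np.array(f['K']); q=np.array(f['rotation']).T@(np.array(p)-np.array(f['eye'])); return K[0,2]+K[0,0]*q[0]/-q[2],K[1,2]-K[1,1]*q[1]/-q[2]
E
python3 - <<'E'
from h import *
print(readout.get_obs())
for n in('scene','side','wrist'):
    f=grab(n,n+'0'); print(n,{k:np.round(v,3).tolist() if not isinstance(v,str) else v for k,v in f.items() if k not in('pixels','z_map')}, (f['z_map']>0).mean())
E
```

```text
pics
{'time_s': 0.0, 'joint_pos': array([-1.41151328e+00,  2.07420259e-01,  1.54294782e+00, -3.19896354e-05,
        1.39345404e+00, -1.50483759e-01]), 'qd': array([-0.00085778,  0.00062215,  0.00085421,  0.00085585,  0.0015541 ,
        0.0002219 ]), 'joint_efforts': array([ 1.62462173e-03, -3.70880556e+01, -2.81415224e+01,  6.97888574e-02,
        3.60397669e-02, -1.69028131e-04]), 'position': array([ 0.17514103, -0.54684151,  0.20429355]), 'ee_rot': array([-3.10178230e+00, -4.84302370e-01,  6.48124075e-05]), 'force': array([ 0.45365997, -0.30971652, -0.21418762]), 'ft_torque': array([ 0.03806307, -0.04377365,  0.00775162]), 'grasp_force': 0.0, 'opening': 0.09387878219781816}
scene {'K': [[457.476, 0.0, 317.65], [0.0, 457.476, 233.051], [0.0, 0.0, 1.0]], 'eye': [0.916, -0.857, 0.755], 'rotation': [0.967, 0.215, 0.417]} 0.9959375
side {'K': [[513.61, 0.0, 326.466], [0.0, 513.61, 238.717], [0.0, 0.0, 1.0]], 'eye': [0.359, 0.952, 0.809], 'rotation': [0.072, -1.309, -2.708]} 0.996142578125
wrist {'K': [[340.314, 0.0, 319.043], [0.0, 340.314, 233.59], [0.0, 0.0, 1.0]], 'eye': [0.249, -0.524, 0.384], 'rotation': [-0.235, 0.174, -1.253]} 0.9961067708333333
```

```bash
sed -i "s/f=optics.grab_frame(n);/f=dict(optics.grab_frame(n)); f['rotation']=cv2.Rodrigues(np.array(f['rotation'],float))[0];/" h.py
python3 - <<'E'
from h import *
for n in('scene','side'): f=grab(n,n+'0'); print(f.keys())
P=cloud(f); print(np.nanpercentile(P[...,2],[5,30,50,90]))
E
```

```text
dict_keys(['pixels', 'z_map', 'K', 'eye', 'rotation'])
dict_keys(['pixels', 'z_map', 'K', 'eye', 'rotation'])
[-7.45132378e-01 -6.49023799e-03  6.23191013e-04  1.37650198e-01]
```

View pics/scene0.png

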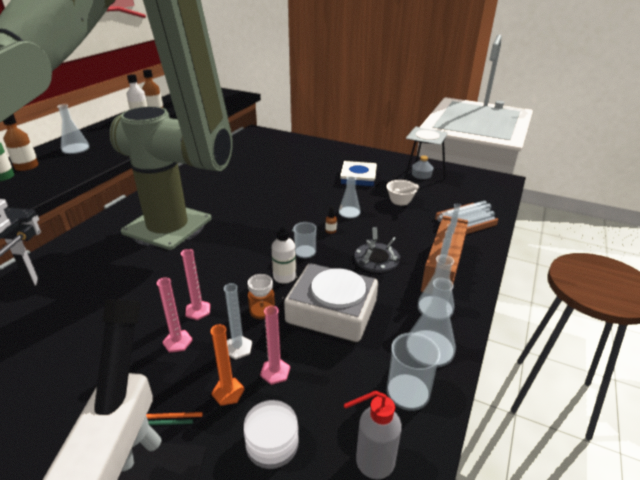

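View pics/side0.png

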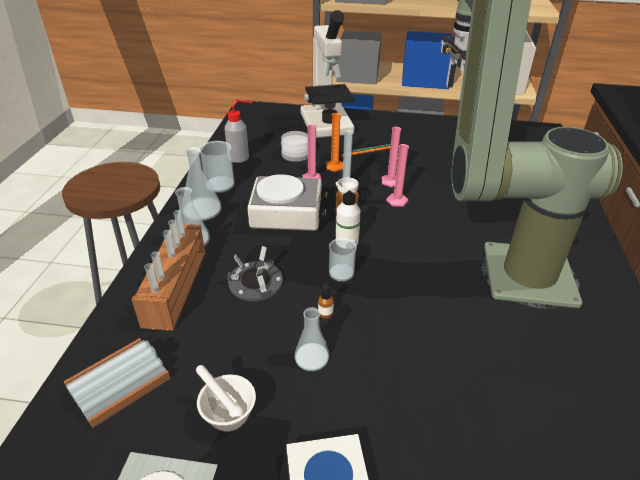

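```bash
python3 - <<'E'
from h import *
fs=[pickle.load(open(f'pics/{n}0.pkl','rb')) for n in('scene','side')]
# boxes: name,(scene center px),(top z), radius-ish window
seeds=dict(flask=((349,182),(312,313)),dropper=((331,213),(326,292)),clamp=((377,257),(256,281)),plate=((338,288),(280,188)),bottle=((284,236),(348,200)),beaker=((305,228),(342,247)),funnel=((260,283),(347,186)),cyl=((233,290),(348,140)),mortar=((402,187),(226,395)))
for n,s in seeds.items():
  for f,(u,v),c in zip(fs,s,'AB'):
    P=cloud(f); print(n,c,np.round(P[v,u],3), end=' | ')
  print()
# height map
S=800; img=np.zeros((560,800,3),np.uint8); hm=np.full((560,800),-1.)
for f in fs:
    P=cloud(f).reshape(-1,3); C=f['pixels'].reshape(-1,3)
    ok=(P[:,2]>-.02)&(P[:,2]<.2)&(P[:,0]>.2)&(P[:,0]<.9)&(P[:,1]>-.6)&(P[:,1]<.4)
    P=P[ok];C=C[ok]; o=np.argsort(P[:,2]);P=P[o];C=C[o]
    r=((.9-P[:,0])*800).astype(int); c=((.4-P[:,1])*800).astype(int)
    img[r,c]=C[:,::-1]; 
    hh=np.clip(P[:,2]/.18,0,1)
cv2.imwrite('pics/top.png',img)
E
```

```text
flask A [0.467 0.3   0.117] | flask B [0.467 0.306 0.113] | 
dropper A [0.459 0.189 0.065] | dropper B [0.454 0.205 0.072] | 
clamp A [0.631 0.114 0.012] | clamp B [0.622 0.136 0.014] | 
plate A [ 0.624 -0.141  0.095] | plate B [ 0.62  -0.124  0.096] | 
bottle A [ 0.449 -0.068  0.137] | bottle B [ 0.438 -0.039  0.136] | 
beaker A [0.425 0.087 0.062] | beaker B [0.441 0.039 0.058] | 
funnel A [ 0.442 -0.174  0.067] | funnel B [ 0.456 -0.208  0.066] | 
cyl A [ 0.466 -0.304  0.155] | cyl B [ 0.468 -0.306  0.151] | 
mortar A [0.581 0.496 0.034] | mortar B [0.591 0.458 0.05 ] |
```

View pics/top.png

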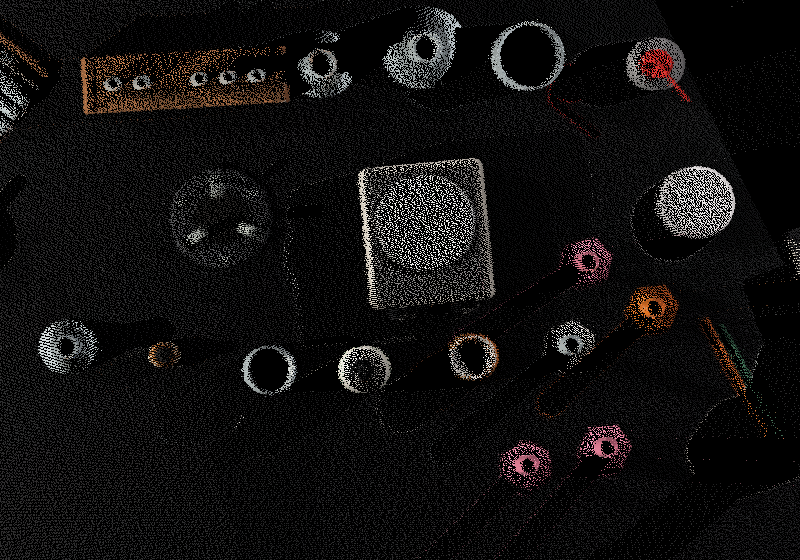

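The top-down map (row = (0.9−x)·800, col = (0.4−y)·800) shows: flask (67,347), dropper (163,354), beaker (269,370), bottle (365,370), funnel jar (473,356), clear cylinder (571,343), clamp (221,218), plate (427,223); orange/pink look-alikes to the right and below.

```bash
cat >> h.py <<'E'
from scipy.optimize import least_squares
def fit(P,c,R,zlo,zhi,win):
    P=P.reshape(-1,3); k=(P[:,2]>zlo)&(P[:,2]<zhi)&(np.hypot(*(P[:,:2]-c).T)<win); Q=P[k]
    r=least_squares(lambda p:np.hypot(Q[:,0]-p[0],Q[:,1]-p[1])-R,c,loss='soft_l1',f_scale=.001)
    return np.round(r.x,4),len(Q),np.round(np.sqrt(np.median(r.fun**2)),4)
E
python3 - <<'E'
from h import *
A,B=[cloud(pickle.load(open(f'pics/{n}0.pkl','rb'))) for n in('scene','side')]
T={'flaskneck':((.466,.306),.014,.092,.122,.03),'flaskcone':((.466,.306),.034,.002,.010,.045),'dropper':((.457,.196),.016,.005,.04,.025),
'beaker':((.438,.064),.030,.01,.06,.04),'bottle':((.438,-.056),.029,.02,.09,.04),'cap':((.438,-.056),.015,.122,.138,.03),
'jar':((.455,-.191),.030,.01,.05,.04),'collar':((.455,-.191),.0275,.085,.3,.04),'cyl':((.471,-.314),.012,.03,.165,.025),
'plate':((.622,-.134),.060,.088,.094,.068),'clamp':((.627,.124),.062,.002,.008,.07),'mortar':((.59,.48),.05,.045,.056,.07)}
for n,t in T.items():
    for P in (A,B,np.stack([A,B])):
        try: print(n,*fit(P,np.array(t[0]),*t[1:]),end=' | ')
        except Exception as e: print(n,'-',end=' | ')
    print()
for n in('funnel',): 
    P=np.stack([A,B]).reshape(-1,3); k=np.hypot(P[:,0]-.455,P[:,1]+.191)<.035; print(np.percentile(P[k,2],[50,90,95,98,99.5]))
P=np.stack([A,B]).reshape(-1,3)
# plate mask: top
k=(abs(P[:,2]-.0955)<.004)&(np.hypot(P[:,0]-.622,P[:,1]+.134)<.075); m=cv2.minEnclosingCircle((P[k,:2]*1000).astype(np.float32)); print('plate',m)
k=(abs(P[:,2]-.084)<.003)&(np.hypot(P[:,0]-.61,P[:,1]+.134)<.13); m=cv2.minAreaRect((P[k,:2]*1000).astype(np.float32)); print('housing',m)
k=(P[:,2]>.004)&(P[:,2]<.013)&(np.hypot(P[:,0]-.627,P[:,1]-.124)<.075); m=cv2.minEnclosingCircle((P[k,:2]*1000).astype(np.float32)); print('clamp',m)
k=(P[:,2]>.04)&(P[:,2]<.08)&(np.hypot(P[:,0]-.627,P[:,1]-.124)<.075); print(np.round(P[k][::40],3)); 
E
```

```text
flaskneck [0.4659 0.3141] 98 0.0015 | flaskneck [0.4659 0.3172] 248 0.001 | flaskneck [0.4659 0.3167] 346 0.0011 | 
flaskcone [0.4648 0.3144] 45 0.0018 | flaskcone [0.4662 0.315 ] 127 0.0016 | flaskcone [0.4658 0.3149] 172 0.0017 | 
dropper [0.4557 0.1941] 97 0.0013 | dropper [0.4566 0.1953] 174 0.0006 | dropper [0.4564 0.195 ] 271 0.0009 | 
beaker [0.4362 0.0621] 394 0.0012 | beaker [0.4376 0.0641] 575 0.0012 | beaker [0.4372 0.0635] 969 0.0013 | 
bottle [ 0.4371 -0.0564] 501 0.0009 | bottle [ 0.4381 -0.0549] 487 0.001 | bottle [ 0.4376 -0.0556] 988 0.0011 | 
cap [ 0.4371 -0.056 ] 75 0.001 | cap [ 0.4379 -0.0548] 69 0.0011 | cap [ 0.4376 -0.0553] 144 0.0011 | 
jar [ 0.4524 -0.1913] 278 0.0007 | jar [ 0.4536 -0.1904] 60 0.0009 | jar [ 0.4527 -0.1911] 338 0.0008 | 
collar [ 0.4532 -0.1929] 76 0.0014 | collar [ 0.4534 -0.1886] 79 0.0018 | collar [ 0.4534 -0.1909] 155 0.0019 | 
cyl [ 0.4677 -0.3146] 616 0.0007 | cyl [ 0.4691 -0.3138] 352 0.0012 | cyl [ 0.4681 -0.3143] 968 0.0009 | 
plate [ 0.6209 -0.1322] 305 0.0075 | plate [ 0.6218 -0.1319] 108 0.0013 | plate [ 0.6213 -0.132 ] 413 0.0026 | 
clamp [0.6264 0.124 ] 205 0.0039 | clamp [0.6278 0.1249] 200 0.0023 | clamp [0.6273 0.1247] 405 0.0029 | 
mortar [0.5895 0.4618] 149 0.0044 | mortar [0.5847 0.4691] 828 0.0051 | mortar [0.5854 0.4677] 977 0.0051 | 
[0.06035681 0.08534369 0.08753167 0.08879497 0.0907013 ]
plate ((623.9322509765625, -130.7190704345703), 64.08499908447266)
housing ((607.7732543945312, -131.8043212890625), (172.51536560058594, 154.27944946289062), 5.456999778747559)
clamp ((627.7578125, 123.39183044433594), 73.84012603759766)
[[0.597 0.154 0.073]
 [0.611 0.145 0.056]
 [0.616 0.088 0.07 ]
 [0.655 0.119 0.043]
 [0.614 0.092 0.067]
 [0.664 0.125 0.07 ]
 [0.662 0.134 0.067]
 [0.656 0.137 0.05 ]
 [0.614 0.152 0.051]]
```

Emit:
jog_arm([
  {"dx": 35,"dy": -20,"dz": -6,"rz": -1.261},
  {"dx": 35,"dy": -20,"dz": -6,"rz": -1.261},
  {"dx": 35,"dy": -20,"dz": -6,"rz": -1.261},
  {"dx": 35,"dy": -20,"dz": -6,"rz": -1.261},
  {"dx": 35,"dy": -20,"dz": -6,"rz": -1.261},
  {"dx": 35,"dy": -20,"dz": -6,"rz": -1.261},
  {"dx": 35,"dy": -20,"dz": -6,"rz": -1.261},
  {"dx": 35,"dy": -20,"dz": -6,"rz": -1.261},
])

```text
validation failed for argument at $.de...
```

```bash
cat > plan.py <<'E'
import sys; from h import *
o=readout.get_obs(); R=cv2.Rodrigues(np.array(o['ee_rot']))[0]; x,y,z=map(float,sys.argv[1:4]); yaw=np.pi/2
G=np.array([[np.cos(yaw),np.sin(yaw),0],[np.sin(yaw),-np.cos(yaw),0],[0,0,-1]])
print('d cm',np.round(R.T@(np.array([x,y,z])-o['position'])*100,2),'rot',np.round(cv2.Rodrigues(R.T@G)[0].ravel(),4),'t',o['time_s'],np.round(o['joint_pos'],2))
E
python3 plan.py .466 .316 .25
```

```text
d cm [ 54.01 -73.36  -4.42] rot [-8.000e-04 -8.000e-04 -1.261e+00] t 0.25 [-1.41  0.21  1.54  0.    1.39 -0.15]
```

Emit:
jog_arm([
  {"dx": 3,"dy": -2,"dz": -1,"rx": 0,"ry": 0,"rz": -0.12,"grip": 1},
])

```text
time_s: 0.33
position: [0.1946, -0.5214, 0.213]
ee_rot: [-3.068, -0.664, 0.004]
force: [0.8, 0.1, -0.6]
opening: 0.0941
grasp_force: 0.0
```

Emit:
jog_arm([
  {"dx": 34,"dy": -14,"dz": -5,"rx": 0,"ry": 0,"rz": -1.141,"grip": 1},
  {"dx": 34,"dy": -14,"dz": -5,"rx": 0,"ry": 0,"rz": -1.141,"grip": 1},
  {"dx": 34,"dy": -14,"dz": -5,"rx": 0,"ry": 0,"rz": -1.141,"grip": 1},
  {"dx": 34,"dy": -14,"dz": -5,"rx": 0,"ry": 0,"rz": -1.141,"grip": 1},
  {"dx": 34,"dy": -14,"dz": -5,"rx": 0,"ry": 0,"rz": -1.141,"grip": 1},
  {"dx": 34,"dy": -14,"dz": -5,"rx": 0,"ry": 0,"rz": -1.141,"grip": 1},
  {"dx": 34,"dy": -14,"dz": -5,"rx": 0,"ry": 0,"rz": -1.141,"grip": 1},
  {"dx": 34,"dy": -14,"dz": -5,"rx": 0,"ry": 0,"rz": -1.141,"grip": 1},
])

```text
time_s: 1.0
position: [0.424, -0.2761, 0.2608]
ee_rot: [2.366, 2.066, 0.0]
force: [-0.0, 0.1, -0.5]
opening: 0.0939
grasp_force: 0.0
```

```bash
python3 plan.py .466 .316 .25
```

```text
d cm [59.24 -3.81  1.06] rot [ 0.0004  0.0003 -0.1351] t 1.0 [-0.75  0.02  1.64  0.    1.49 -0.61]
```

Emit:
jog_arm([
  {"dx": 59.2,"dy": -3.8,"dz": 1,"rx": 0,"ry": 0,"rz": -0.135,"grip": 1},
  {"dx": 59.2,"dy": -3.8,"dz": 1,"rx": 0,"ry": 0,"rz": -0.135,"grip": 1},
  {"dx": 59.2,"dy": -3.8,"dz": 1,"rx": 0,"ry": 0,"rz": -0.135,"grip": 1},
  {"dx": 59.2,"dy": -3.8,"dz": 1,"rx": 0,"ry": 0,"rz": -0.135,"grip": 1},
  {"dx": 59.2,"dy": -3.8,"dz": 1,"rx": 0,"ry": 0,"rz": -0.135,"grip": 1},
  {"dx": 59.2,"dy": -3.8,"dz": 1,"rx": 0,"ry": 0,"rz": -0.135,"grip": 1},
  {"dx": 59.2,"dy": -3.8,"dz": 1,"rx": 0,"ry": 0,"rz": -0.135,"grip": 1},
  {"dx": 59.2,"dy": -3.8,"dz": 1,"rx": 0,"ry": 0,"rz": -0.135,"grip": 1},
])

```text
time_s: 1.67
position: [0.4483, 0.0564, 0.2549]
ee_rot: [2.228, 2.214, 0.001]
force: [0.8, 0.6, -0.2]
opening: 0.094
grasp_force: 0.0
```

```bash
python3 plan.py .466 .316 .25
```

```text
d cm [25.97  1.61  0.49] rot [ 0.0008  0.0001 -0.0062] t 1.6667 [-0.07 -0.1   1.76 -0.    1.48 -0.06]
```

Emit:
jog_arm([
  {"dx": 26,"dy": 1.6,"dz": 0.5,"rx": 0,"ry": 0,"rz": -0.006,"grip": 1},
  {"dx": 26,"dy": 1.6,"dz": 0.5,"rx": 0,"ry": 0,"rz": -0.006,"grip": 1},
  {"dx": 26,"dy": 1.6,"dz": 0.5,"rx": 0,"ry": 0,"rz": -0.006,"grip": 1},
  {"dx": 26,"dy": 1.6,"dz": 0.5,"rx": 0,"ry": 0,"rz": -0.006,"grip": 1},
  {"dx": 26,"dy": 1.6,"dz": 0.5,"rx": 0,"ry": 0,"rz": -0.006,"grip": 1},
  {"dx": 26,"dy": 1.6,"dz": 0.5,"rx": 0,"ry": 0,"rz": -0.006,"grip": 1},
  {"dx": 26,"dy": 1.6,"dz": 0.5,"rx": 0,"ry": 0,"rz": -0.006,"grip": 1},
  {"dx": 26,"dy": 1.6,"dz": 0.5,"rx": 0,"ry": 0,"rz": -0.006,"grip": 1},
])

```text
time_s: 2.33
position: [0.4655, 0.3169, 0.2491]
ee_rot: [-2.216, -2.226, 0.001]
force: [0.7, 0.1, -0.7]
opening: 0.0939
grasp_force: 0.0
```

```bash
python3 - <<'E'
from h import *
f=grab('wrist','w1'); P=cloud(f)
print(fit(P,np.array([.466,.316]),.014,.092,.123,.03),fit(P,np.array([.466,.316]),.034,.002,.012,.05), f['eye'])
Q=P.reshape(-1,3);k=np.hypot(Q[:,0]-.466,Q[:,1]-.316)<.03; print(np.nanpercentile(Q[k,2],[90,99,100]))
E
python3 plan.py .466 .316 .089
```

```text
(array([0.4651, 0.3189]), 387, np.float64(0.0012)) (array([0.4635, 0.3238]), 302, np.float64(0.0043)) [0.46439061 0.39480422 0.42834758]
[0.38300667 0.38428352 0.38546758]
d cm [ 0.14  0.05 16.02] rot [-0.0009  0.0013  0.0025] t 2.3833 [ 0.44  0.15  1.52 -0.    1.48  0.44]
```

View pics/w1.png

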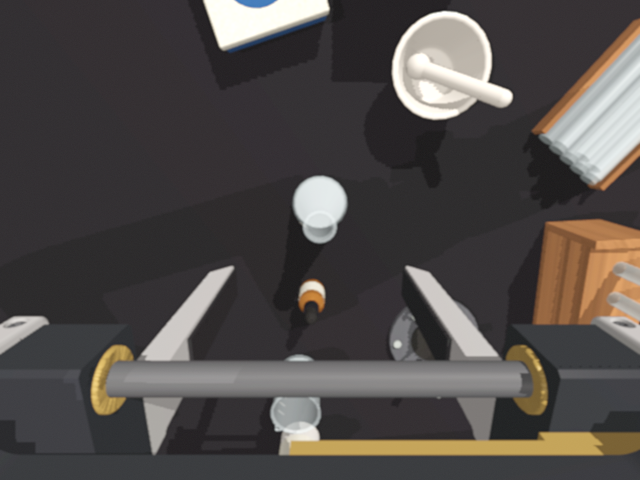

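The wrist view shows the flask mouth at (320,228), centred between the fingertips (233,268)/(405,268); dropper at (312,298) below it.

Emit:
jog_arm([
  {"dx": 0.1,"dy": 0,"dz": 15.8,"rx": 0,"ry": 0,"rz": 0,"grip": 1},
  {"dx": 0.1,"dy": 0,"dz": 15.8,"rx": 0,"ry": 0,"rz": 0,"grip": 1},
  {"dx": 0.1,"dy": 0,"dz": 15.8,"rx": 0,"ry": 0,"rz": 0,"grip": 1},
  {"dx": 0.1,"dy": 0,"dz": 15.8,"rx": 0,"ry": 0,"rz": 0,"grip": 1},
  {"dx": 0.1,"dy": 0,"dz": 15.8,"rx": 0,"ry": 0,"rz": 0,"grip": 1},
  {"dx": 0.1,"dy": 0,"dz": 15.8,"rx": 0,"ry": 0,"rz": 0,"grip": 1},
])

```text
time_s: 2.88
position: [0.4649, 0.3127, 0.0903]
ee_rot: [-2.223, -2.218, 0.008]
force: [1.0, 0.2, 0.6]
opening: 0.0942
grasp_force: 0.0
```

Emit:
jog_arm([
  {"dx": 0,"dy": 0,"dz": 0,"rx": 0,"ry": 0,"rz": 0,"grip": -1},
  {"dx": 0,"dy": 0,"dz": 0,"rx": 0,"ry": 0,"rz": 0,"grip": -1},
  {"dx": 0,"dy": 0,"dz": 0,"rx": 0,"ry": 0,"rz": 0,"grip": -1},
  {"dx": 0,"dy": 0,"dz": 0,"rx": 0,"ry": 0,"rz": 0,"grip": -1},
  {"dx": 0,"dy": 0,"dz": 0,"rx": 0,"ry": 0,"rz": 0,"grip": -1},
  {"dx": 0,"dy": 0,"dz": 0,"rx": 0,"ry": 0,"rz": 0,"grip": -1},
  {"dx": 0,"dy": 0,"dz": 0,"rx": 0,"ry": 0,"rz": 0,"grip": -1},
  {"dx": 0,"dy": 0,"dz": 0,"rx": 0,"ry": 0,"rz": 0,"grip": -1},
], grip_force=40)

```text
time_s: 3.55
position: [0.4661, 0.3154, 0.0918]
ee_rot: [2.221, 2.222, 0.0]
force: [-0.1, -0.4, -0.2]
opening: 0.0444
grasp_force: 0.0
```

Gripper still closing.

Emit:
jog_arm([
  {"dx": 0,"dy": 0,"dz": 0,"rx": 0,"ry": 0,"rz": 0,"grip": -1},
  {"dx": 0,"dy": 0,"dz": 0,"rx": 0,"ry": 0,"rz": 0,"grip": -1},
  {"dx": 0,"dy": 0,"dz": 0,"rx": 0,"ry": 0,"rz": 0,"grip": -1},
  {"dx": 0,"dy": 0,"dz": 0,"rx": 0,"ry": 0,"rz": 0,"grip": -1},
  {"dx": 0,"dy": 0,"dz": 0,"rx": 0,"ry": 0,"rz": 0,"grip": -1},
])

```text
time_s: 3.97
position: [0.466, 0.3153, 0.0916]
ee_rot: [-2.221, -2.221, 0.001]
force: [-0.3, 0.7, -0.4]
opening: 0.0262
grasp_force: 40.0
```

```bash
python3 plan.py .627 .124 .22
```

```text
d cm [-19.13  16.09 -12.84] rot [-0.0003  0.0001  0.    ] t 3.9667 [0.44 0.3  1.68 0.   1.16 0.44]
```

Emit:
jog_arm([
  {"dx": 0,"dy": 0,"dz": -3,"rx": 0,"ry": 0,"rz": 0,"grip": -1},
  {"dx": 0,"dy": 0,"dz": -6,"rx": 0,"ry": 0,"rz": 0,"grip": -1},
  {"dx": 0,"dy": 0,"dz": -9,"rx": 0,"ry": 0,"rz": 0,"grip": -1},
  {"dx": 0,"dy": 0,"dz": -12,"rx": 0,"ry": 0,"rz": 0,"grip": -1},
  {"dx": -5,"dy": 4,"dz": -13,"rx": 0,"ry": 0,"rz": 0,"grip": -1},
  {"dx": -8,"dy": 6.7,"dz": -13,"rx": 0,"ry": 0,"rz": 0,"grip": -1},
  {"dx": -11,"dy": 9.2,"dz": -13,"rx": 0,"ry": 0,"rz": 0,"grip": -1},
  {"dx": -14,"dy": 11.7,"dz": -13,"rx": 0,"ry": 0,"rz": 0,"grip": -1},
])

```text
time_s: 4.63
position: [0.5736, 0.1868, 0.2222]
ee_rot: [2.22, 2.222, 0.001]
force: [0.9, 0.8, -1.5]
opening: 0.0267
grasp_force: 40.0
```

```bash
python3 plan.py .627 .124 .22
```

```text
d cm [-6.29  5.34  0.23] rot [ 0.0011 -0.0002  0.0011] t 4.6333 [0.17 0.25 1.45 0.   1.44 0.17]
```

Emit:
jog_arm([
  {"dx": -3,"dy": 2.6,"dz": 0,"rx": 0,"ry": 0,"rz": 0,"grip": -1},
  {"dx": -5.1,"dy": 4.4,"dz": 0,"rx": 0,"ry": 0,"rz": 0,"grip": -1},
  {"dx": -5.1,"dy": 4.4,"dz": 0,"rx": 0,"ry": 0,"rz": 0,"grip": -1},
  {"dx": -5.1,"dy": 4.4,"dz": 0,"rx": 0,"ry": 0,"rz": 0,"grip": -1},
  {"dx": -5.1,"dy": 4.4,"dz": 0,"rx": 0,"ry": 0,"rz": 0,"grip": -1},
  {"dx": -5.1,"dy": 4.4,"dz": 0,"rx": 0,"ry": 0,"rz": 0,"grip": -1},
  {"dx": -5.1,"dy": 4.4,"dz": 0,"rx": 0,"ry": 0,"rz": 0,"grip": -1},
])

```text
time_s: 5.22
position: [0.6158, 0.1382, 0.2217]
ee_rot: [-2.219, -2.223, 0.0]
force: [-0.3, 0.7, -1.3]
opening: 0.0267
grasp_force: 40.0
```

```bash
python3 - <<'E'
from h import *
o=readout.get_obs(); p=o['position']; print(p)
A,B=[cloud(grab(n,n+'2')) for n in('scene','side')]; W=cloud(grab('wrist','w2'))
zb=p[2]-.0916
for P,n in((A,'A'),(B,'B'),(W,'W')):
    for R,lo,hi,w in((.034,.001,.011,.05),(.031,.013,.02,.05),(.014,.112,.124,.025)):
        try: print(n,R,fit(P,p[:2],R,zb+lo,zb+hi,w))
        except Exception: print(n,R,'-')
    try: print('clamp',fit(P,np.array([.627,.124]),.062,.002,.009,.07))
    except Exception: pass
E
```

```text
[0.61577297 0.13823195 0.22165151]
A 0.034 (array([0.6151, 0.1389]), 79, np.float64(0.0009))
A 0.031 (array([0.6156, 0.1366]), 75, np.float64(0.0014))
A 0.014 (array([0.615 , 0.1359]), 110, np.float64(0.0021))
clamp (array([0.6259, 0.1251]), 358, np.float64(0.0092))
B 0.034 (array([0.6167, 0.1388]), 91, np.float64(0.0008))
B 0.031 (array([0.6161, 0.141 ]), 122, np.float64(0.0011))
B 0.014 (array([0.6157, 0.1414]), 169, np.float64(0.0018))
clamp (array([0.6274, 0.1244]), 271, np.float64(0.0026))
W 0.034 (array([0.6152, 0.1387]), 121, np.float64(0.0001))
W 0.031 (array([0.6153, 0.1404]), 399, np.float64(0.0006))
W 0.014 (array([0.6154, 0.1419]), 1591, np.float64(0.0016))
clamp (array([0.6235, 0.1152]), 335, np.float64(0.0074))
```

View pics/side2.png

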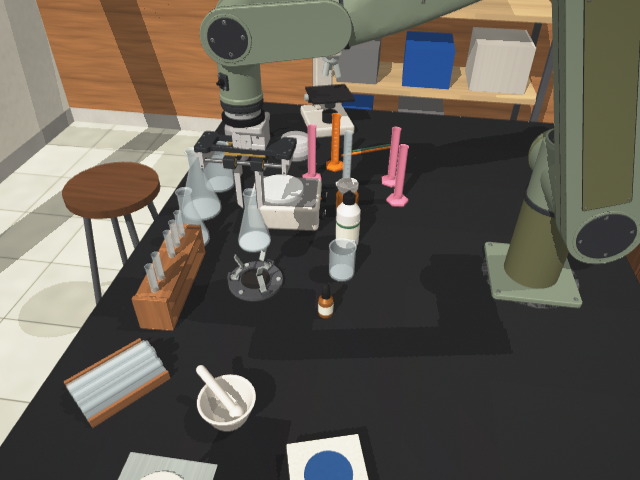

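The flask hangs upright in the gripper at (254,220), just above the clamp at (256,281).

Emit:
jog_arm([
  {"dx": -1.4,"dy": 1.1,"dz": 2,"rx": 0,"ry": 0,"rz": 0,"grip": -1},
  {"dx": -1.4,"dy": 1.1,"dz": 2,"rx": 0,"ry": 0,"rz": 0,"grip": -1},
  {"dx": -1.4,"dy": 1.1,"dz": 2,"rx": 0,"ry": 0,"rz": 0,"grip": -1},
  {"dx": -1.4,"dy": 1.1,"dz": 2,"rx": 0,"ry": 0,"rz": 0,"grip": -1},
  {"dx": -1.4,"dy": 1.1,"dz": 2,"rx": 0,"ry": 0,"rz": 0,"grip": -1},
], grip_force=50)

```text
time_s: 5.78
position: [0.6278, 0.1235, 0.2025]
ee_rot: [2.221, 2.222, 0.002]
force: [0.2, 0.6, -0.2]
opening: 0.0266
grasp_force: 50.0
```

```bash
python3 plan.py .627 .124 .1036
```

```text
d cm [ 0.04 -0.09  9.89] rot [ 0.001  -0.0004  0.0005] t 5.7833 [0.06 0.34 1.38 0.   1.42 0.06]
```

Emit:
jog_arm([
  {"dx": 0,"dy": -0.1,"dz": 1,"rx": 0,"ry": 0,"rz": 0,"grip": -1},
  {"dx": 0,"dy": -0.1,"dz": 2,"rx": 0,"ry": 0,"rz": 0,"grip": -1},
  {"dx": 0,"dy": -0.1,"dz": 3,"rx": 0,"ry": 0,"rz": 0,"grip": -1},
  {"dx": 0,"dy": -0.1,"dz": 3.5,"rx": 0,"ry": 0,"rz": 0,"grip": -1},
  {"dx": 0,"dy": -0.1,"dz": 4,"rx": 0,"ry": 0,"rz": 0,"grip": -1},
  {"dx": 0,"dy": -0.1,"dz": 4.5,"rx": 0,"ry": 0,"rz": 0,"grip": -1},
  {"dx": 0,"dy": -0.1,"dz": 4.5,"rx": 0,"ry": 0,"rz": 0,"grip": -1},
])

```text
time_s: 6.37
position: [0.6261, 0.1229, 0.1552]
ee_rot: [-2.221, -2.22, 0.002]
force: [-0.4, 0.5, -0.8]
opening: 0.0265
grasp_force: 50.0
```

Emit:
jog_arm([
  {"dx": 0,"dy": 0,"dz": 0.5,"rx": 0,"ry": 0,"rz": 0,"grip": -1},
  {"dx": 0,"dy": 0,"dz": 1,"rx": 0,"ry": 0,"rz": 0,"grip": -1},
  {"dx": 0,"dy": 0,"dz": 1.5,"rx": 0,"ry": 0,"rz": 0,"grip": -1},
  {"dx": 0,"dy": 0,"dz": 2,"rx": 0,"ry": 0,"rz": 0,"grip": -1},
  {"dx": 0,"dy": 0,"dz": 2.5,"rx": 0,"ry": 0,"rz": 0,"grip": -1},
  {"dx": 0,"dy": 0,"dz": 3,"rx": 0,"ry": 0,"rz": 0,"grip": -1},
])

```text
time_s: 6.87
position: [0.627, 0.1229, 0.1265]
ee_rot: [2.221, 2.221, 0.001]
force: [-0.5, -0.4, 1.2]
opening: 0.0264
grasp_force: 50.0
```

```bash
python3 plan.py .627 .124 .1036
```

```text
d cm [0.11 0.   2.29] rot [ 0.0009 -0.     -0.0001] t 6.8667 [ 0.06  0.41  1.45 -0.    1.28  0.06]
```

Emit:
jog_arm([
  {"dx": 0.1,"dy": 0,"dz": 0.4,"rx": 0,"ry": 0,"rz": 0,"grip": -1},
  {"dx": 0.1,"dy": 0,"dz": 0.8,"rx": 0,"ry": 0,"rz": 0,"grip": -1},
  {"dx": 0.1,"dy": 0,"dz": 1.2,"rx": 0,"ry": 0,"rz": 0,"grip": -1},
  {"dx": 0.1,"dy": 0,"dz": 1.6,"rx": 0,"ry": 0,"rz": 0,"grip": -1},
  {"dx": 0.1,"dy": 0,"dz": 2.0,"rx": 0,"ry": 0,"rz": 0,"grip": -1},
  {"dx": 0.1,"dy": 0,"dz": 2.3,"rx": 0,"ry": 0,"rz": 0,"grip": -1},
  {"dx": 0.1,"dy": 0,"dz": 2.4,"rx": 0,"ry": 0,"rz": 0,"grip": -1},
  {"dx": 0.1,"dy": 0,"dz": 2.4,"rx": 0,"ry": 0,"rz": 0,"grip": -1},
])

```text
time_s: 7.53
position: [0.6263, 0.1239, 0.1036]
ee_rot: [-2.221, -2.221, 0.001]
force: [-2.2, -0.5, 5.8]
opening: 0.0267
grasp_force: 50.0
```

```bash
python3 plan.py .627 .124 .1036; python3 -c "
from h import *
o=readout.get_obs();print(o['position'],o['force'],o['grasp_force'],o['opening'])"
```

```text
d cm [0.01 0.07 0.  ] rot [-0.001   0.0001  0.0001] t 7.5333 [ 0.06  0.43  1.47 -0.    1.24  0.06]
[0.62631704 0.12390729 0.10360776] [-2.23599609 -0.53364948  5.78801001] 50.003381576389074 0.026702695600745136
```

Emit:
jog_arm([
  {"dx": 0,"dy": 0,"dz": 0.2,"rx": 0,"ry": 0,"rz": 0,"grip": -1},
  {"dx": 0,"dy": 0,"dz": 0.3,"rx": 0,"ry": 0,"rz": 0,"grip": -1},
  {"dx": 0,"dy": 0,"dz": 0.3,"rx": 0,"ry": 0,"rz": 0,"grip": -1},
  {"dx": 0,"dy": 0,"dz": 0.3,"rx": 0,"ry": 0,"rz": 0,"grip": -1},
])

```text
time_s: 7.87
position: [0.6265, 0.124, 0.1036]
ee_rot: [-2.221, -2.222, 0.001]
force: [-7.0, -0.7, 18.1]
opening: 0.0267
grasp_force: 50.0
```

```bash
python3 - <<'E'
from h import *
f=grab('side','side3'); P=cloud(f); W=cloud(grab('wrist','w3')); print(readout.get_obs()['position'],readout.get_obs()['force'])
for X in(P,W):
    Q=X.reshape(-1,3); k=(np.hypot(Q[:,0]-.627,Q[:,1]-.124)<.016)&(Q[:,2]<.16); print(np.nanpercentile(Q[k,2],[50,90,97,99.5]))
u,v=map(int,proj(f,[.627,.124,.06])); c=f['pixels'][v-90:v+60,u-90:u+90]
cv2.imwrite('pics/c3.png',cv2.resize(c[...,::-1],None,fx=4,fy=4,interpolation=cv2.INTER_CUBIC))
E
```

```text
[0.62643156 0.12395186 0.10355362] [-7.29470058 -0.83198058 17.00826934]
[0.12414544 0.1395884  0.15346739 0.1590035 ]
[0.12640231 0.13798    0.15342287 0.15902845]
```

View pics/c3.png

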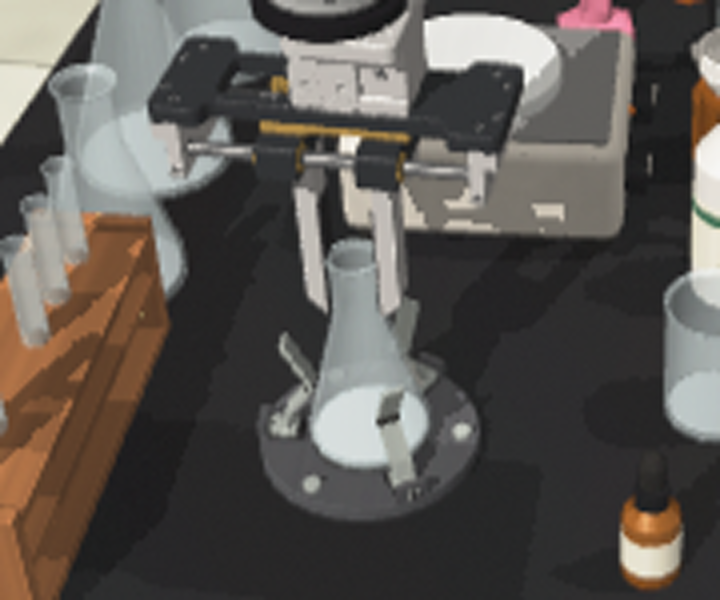

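The crop shows the flask standing home in the clamp, jaw noses closed over its cone; the stall at z 0.1036 with 17 N confirms it. Releasing.

Emit:
jog_arm([
  {"dx": 0,"dy": 0,"dz": -0.2,"rx": 0,"ry": 0,"rz": 0,"grip": -1},
  {"dx": 0,"dy": 0,"dz": -0.2,"rx": 0,"ry": 0,"rz": 0,"grip": -1},
  {"dx": 0,"dy": 0,"dz": -0.2,"rx": 0,"ry": 0,"rz": 0,"grip": 1},
  {"dx": 0,"dy": 0,"dz": -0.2,"rx": 0,"ry": 0,"rz": 0,"grip": 1},
  {"dx": 0,"dy": 0,"dz": -0.2,"rx": 0,"ry": 0,"rz": 0,"grip": 1},
  {"dx": 0,"dy": 0,"dz": -0.2,"rx": 0,"ry": 0,"rz": 0,"grip": 1},
  {"dx": 0,"dy": 0,"dz": -0.2,"rx": 0,"ry": 0,"rz": 0,"grip": 1},
  {"dx": 0,"dy": 0,"dz": -0.2,"rx": 0,"ry": 0,"rz": 0,"grip": 1},
])

```text
time_s: 8.63
position: [0.6264, 0.1239, 0.1011]
ee_rot: [-2.221, -2.221, 0.001]
force: [0.3, -0.5, -0.4]
opening: 0.0629
grasp_force: 0.0
```

Emit:
jog_arm([
  {"dx": 0,"dy": 0,"dz": -2,"rx": 0,"ry": 0,"rz": 0,"grip": 1},
  {"dx": 0,"dy": 0,"dz": -5,"rx": 0,"ry": 0,"rz": 0,"grip": 1},
  {"dx": 0,"dy": 0,"dz": -8,"rx": 0,"ry": 0,"rz": 0,"grip": 1},
  {"dx": 0,"dy": 0,"dz": -12,"rx": 0,"ry": 0,"rz": 0,"grip": 1},
  {"dx": 0,"dy": 0,"dz": -14,"rx": 0,"ry": 0,"rz": 0,"grip": 1},
  {"dx": -4,"dy": -2.2,"dz": -14,"rx": 0,"ry": 0,"rz": 0,"grip": 1},
  {"dx": -8,"dy": -4.4,"dz": -14,"rx": 0,"ry": 0,"rz": 0,"grip": 1},
  {"dx": -8,"dy": -4.4,"dz": -14,"rx": 0,"ry": 0,"rz": 0,"grip": 1},
])

```text
time_s: 9.3
position: [0.5806, 0.04, 0.242]
ee_rot: [2.224, 2.217, -0.004]
force: [-0.3, -0.4, -0.6]
opening: 0.0938
grasp_force: 0.0
```

```bash
python3 plan.py .453 -.191 .22; python3 - <<'E'
from h import *
for n in('side','scene'):
    P=cloud(grab(n,n+'4')); print(fit(P,np.array([.627,.124]),.014,.104,.135,.025))
    Q=P.reshape(-1,3); k=(np.hypot(Q[:,0]-.627,Q[:,1]-.124)<.016)&(Q[:,2]<.16); print(np.nanpercentile(Q[k,2],[50,90,97,99.5]))
E
```

```text
d cm [-23.14 -12.69   2.28] rot [-0.0011  0.0027 -0.0029] t 9.3 [-0.08  0.2   1.48 -0.    1.47 -0.07]
(array([0.6269, 0.1258]), 197, np.float64(0.001))
[0.12487304 0.13757571 0.13878727 0.1403407 ]
(array([0.6263, 0.1226]), 138, np.float64(0.0012))
[0.11785066 0.13494739 0.13641484 0.13758597]
```

Emit:
jog_arm([
  {"dx": -23.1,"dy": -12.7,"dz": 2,"rx": 0,"ry": 0,"rz": 0,"grip": 1},
  {"dx": -23.1,"dy": -12.7,"dz": 2,"rx": 0,"ry": 0,"rz": 0,"grip": 1},
  {"dx": -23.1,"dy": -12.7,"dz": 2,"rx": 0,"ry": 0,"rz": 0,"grip": 1},
  {"dx": -23.1,"dy": -12.7,"dz": 2,"rx": 0,"ry": 0,"rz": 0,"grip": 1},
  {"dx": -23.1,"dy": -12.7,"dz": 2,"rx": 0,"ry": 0,"rz": 0,"grip": 1},
  {"dx": -23.1,"dy": -12.7,"dz": 2,"rx": 0,"ry": 0,"rz": 0,"grip": 1},
  {"dx": -23.1,"dy": -12.7,"dz": 2,"rx": 0,"ry": 0,"rz": 0,"grip": 1},
  {"dx": -23.1,"dy": -12.7,"dz": 2,"rx": 0,"ry": 0,"rz": 0,"grip": 1},
])

```text
time_s: 10.07
position: [0.455, -0.1892, 0.2212]
ee_rot: [-2.226, -2.217, 0.001]
force: [0.4, -1.0, -0.2]
opening: 0.0943
grasp_force: 0.0
```

```bash
python3 plan.py .453 -.191 .22;python3 - <<'E'
from h import *
P=cloud(grab('wrist','w5')); c=np.array([.4532,-.191])
print(fit(P,c,.0275,.078,.095,.04),fit(P,c,.030,.02,.056,.04))
Q=P.reshape(-1,3); k=(np.hypot(*(Q[:,:2]-c).T)<.032)&(Q[:,2]<.11); print(np.nanpercentile(Q[k,2],[50,90,97,99.5]))
E
```

```text
d cm [-0.19 -0.2   0.12] rot [-0.0005 -0.     -0.0041] t 10.0667 [-0.57  0.02  1.72 -0.    1.41 -0.57]
(array([ 0.4523, -0.1895]), 628, np.float64(0.0015)) (array([ 0.4522, -0.1912]), 1106, np.float64(0.016))
[0.06090484 0.08678252 0.08802528 0.0887528 ]
```

View pics/w5.png

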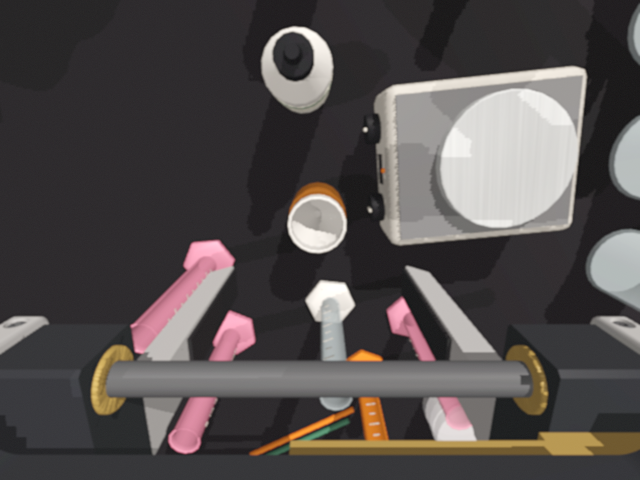

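The view shows the funnel in its jar at (317,223), with the hot plate's knobs at (372,128)/(375,207) clear of the descent if the fingers open only partly; clear cylinder at (332,330), bottle at (297,62).

Emit:
jog_arm([
  {"dx": -0.1,"dy": -0.25,"dz": 2,"rx": 0,"ry": 0,"rz": 0,"grip": 0.6},
  {"dx": -0.1,"dy": -0.25,"dz": 5,"rx": 0,"ry": 0,"rz": 0,"grip": 0.6},
  {"dx": -0.1,"dy": -0.25,"dz": 8,"rx": 0,"ry": 0,"rz": 0,"grip": 0.6},
  {"dx": -0.1,"dy": -0.25,"dz": 11,"rx": 0,"ry": 0,"rz": 0,"grip": 0.6},
  {"dx": -0.1,"dy": -0.25,"dz": 13.5,"rx": 0,"ry": 0,"rz": 0,"grip": 0.6},
  {"dx": -0.1,"dy": -0.25,"dz": 15.3,"rx": 0,"ry": 0,"rz": 0,"grip": 0.6},
  {"dx": -0.1,"dy": -0.25,"dz": 15.3,"rx": 0,"ry": 0,"rz": 0,"grip": 0.6},
  {"dx": -0.1,"dy": -0.25,"dz": 15.3,"rx": 0,"ry": 0,"rz": 0,"grip": 0.6},
])

```text
time_s: 10.78
position: [0.4535, -0.1862, 0.0678]
ee_rot: [-2.217, -2.222, -0.0]
force: [0.2, -0.7, 0.2]
opening: 0.0751
grasp_force: 0.0
```

Emit:
jog_arm([
  {"dx": 0,"dy": 0,"dz": 0,"rx": 0,"ry": 0,"rz": 0,"grip": -1},
  {"dx": 0,"dy": 0,"dz": 0,"rx": 0,"ry": 0,"rz": 0,"grip": -1},
  {"dx": 0,"dy": 0,"dz": 0,"rx": 0,"ry": 0,"rz": 0,"grip": -1},
  {"dx": 0,"dy": 0,"dz": 0,"rx": 0,"ry": 0,"rz": 0,"grip": -1},
  {"dx": 0,"dy": 0,"dz": 0,"rx": 0,"ry": 0,"rz": 0,"grip": -1},
  {"dx": 0,"dy": 0,"dz": 0,"rx": 0,"ry": 0,"rz": 0,"grip": -1},
], grip_force=10)

```text
time_s: 11.28
position: [0.4531, -0.1886, 0.0698]
ee_rot: [2.221, 2.221, -0.001]
force: [-2.9, 0.7, 6.3]
opening: 0.0552
grasp_force: 10.0
```

Emit:
jog_arm([
  {"dx": 0,"dy": 0,"dz": -1,"rx": 0,"ry": 0,"rz": 0,"grip": -1},
  {"dx": 0,"dy": 0,"dz": -3,"rx": 0,"ry": 0,"rz": 0,"grip": -1},
  {"dx": 0,"dy": 0,"dz": -5,"rx": 0,"ry": 0,"rz": 0,"grip": -1},
  {"dx": 0,"dy": 0,"dz": -8,"rx": 0,"ry": 0,"rz": 0,"grip": -1},
  {"dx": 0,"dy": 0,"dz": -11,"rx": 0,"ry": 0,"rz": 0,"grip": -1},
  {"dx": 0,"dy": 0,"dz": -14,"rx": 0,"ry": 0,"rz": 0,"grip": -1},
  {"dx": 0,"dy": 0,"dz": -16,"rx": 0,"ry": 0,"rz": 0,"grip": -1},
  {"dx": 0,"dy": 0,"dz": -16,"rx": 0,"ry": 0,"rz": 0,"grip": -1},
])

```text
time_s: 11.95
position: [0.4567, -0.19, 0.2352]
ee_rot: [2.213, 2.212, 0.006]
force: [0.8, 0.1, 0.0]
opening: 0.0554
grasp_force: 10.0
```

```bash
python3 plan.py .54 -.02 .25;python3 - <<'E'
from h import *
o=readout.get_obs(); p=o['position']; print(p,o['opening'],o['force'])
for n in('scene','side','wrist'):
    f=grab(n,n+'6');P=cloud(f).reshape(-1,3); k=(np.hypot(*(P[:,:2]-p[:2]).T)<.035)&(P[:,2]>.10)&(P[:,2]<p[2]+.04); Q=P[k]-p
    for z in np.arange(-.06,.04,.01):
        s=Q[abs(Q[:,2]-z)<.005]; print(n,round(z,2),len(s), np.round(s.mean(0),4) if len(s) else '')
    if n=='scene':
        u,v=map(int,proj(f,p)); c=f['pixels'][v-70:v+50,u-80:u+80]; cv2.imwrite('pics/c6.png',cv2.resize(c[...,::-1],None,fx=4,fy=4,interpolation=cv2.INTER_CUBIC))
E
```

```text
d cm [17.    8.34 -1.49] rot [ 0.0114  0.0063 -0.0002] t 11.95 [-0.57  0.    1.71  0.    1.42 -0.57]
[ 0.45674696 -0.19004268  0.2352363 ] 0.05543328364617189 [0.82597952 0.05231353 0.02647698]
scene -0.06 5 [ 0.0021 -0.0031 -0.0571]
scene -0.05 15 [ 0.0018 -0.0066 -0.0497]
scene -0.04 13 [ 0.0022 -0.006  -0.0406]
scene -0.03 16 [ 0.0044 -0.0098 -0.0293]
scene -0.02 30 [ 0.006  -0.0131 -0.0193]
scene -0.01 72 [-0.0006 -0.0023 -0.0082]
scene 0.0 155 [-0.004  -0.0003  0.0005]
scene 0.01 196 [-0.0017 -0.0064  0.01  ]
scene 0.02 99 [-0.0069 -0.0079  0.0178]
scene 0.03 39 [-0.0185 -0.0058  0.0299]
side -0.06 2 [ 0.0021  0.     -0.0556]
side -0.05 10 [-0.001   0.002  -0.0509]
side -0.04 12 [-0.0011  0.0024 -0.0403]
side -0.03 14 [ 0.0005  0.0055 -0.0302]
side -0.02 28 [-0.0025  0.0114 -0.0197]
side -0.01 44 [-0.0015  0.0081 -0.0089]
side 0.0 132 [-0.0001 -0.0015  0.0007]
side 0.01 187 [0.0004 0.0024 0.0102]
side 0.02 52 [0.0029 0.0029 0.018 ]
side 0.03 20 [0.0089 0.0084 0.0301]
wrist -0.06 0 
wrist -0.05 0 
wrist -0.04 295 [-0.0035 -0.0015 -0.0382]
wrist -0.03 826 [-0.0034 -0.0033 -0.0294]
wrist -0.02 1425 [-0.0036 -0.006  -0.0197]
wrist -0.01 2012 [-0.0035 -0.0105 -0.0097]
wrist 0.0 1816 [-0.0024 -0.007  -0.0003]
wrist 0.01 2562 [-0.0022 -0.0007  0.0102]
wrist 0.02 429 [0.0063 0.0056 0.0202]
wrist 0.03 505 [0.0059 0.0056 0.0302]
```

View pics/c6.png

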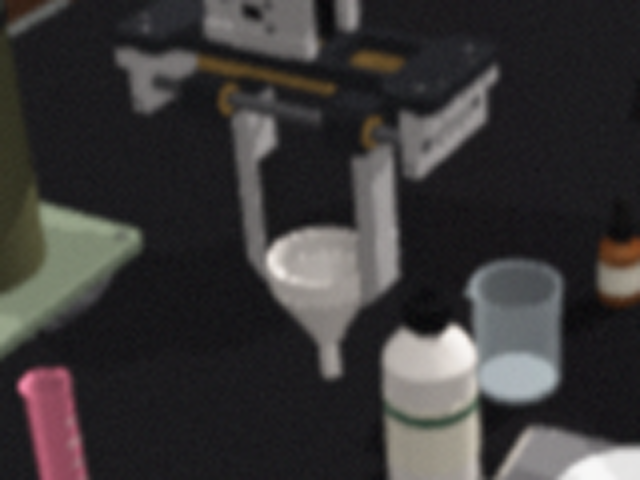

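The crop shows the funnel held upright between the fingers (315,300), stem straight down at (330,365).

Emit:
jog_arm([
  {"dx": 4,"dy": 2,"dz": -1.5,"rx": 0,"ry": 0,"rz": 0,"grip": -1},
  {"dx": 8,"dy": 4,"dz": -1.5,"rx": 0,"ry": 0,"rz": 0,"grip": -1},
  {"dx": 12,"dy": 6,"dz": -1.5,"rx": 0,"ry": 0,"rz": 0,"grip": -1},
  {"dx": 16,"dy": 8,"dz": -1.5,"rx": 0,"ry": 0,"rz": 0,"grip": -1},
  {"dx": 19.5,"dy": 10,"dz": -1.5,"rx": 0,"ry": 0,"rz": 0,"grip": -1},
  {"dx": 23,"dy": 12,"dz": -1.5,"rx": 0,"ry": 0,"rz": 0,"grip": -1},
  {"dx": 26,"dy": 14,"dz": -1.5,"rx": 0,"ry": 0,"rz": 0,"grip": -1},
  {"dx": 26,"dy": 14,"dz": -1.5,"rx": 0,"ry": 0,"rz": 0,"grip": -1},
])

```text
time_s: 12.77
position: [0.5938, 0.0776, 0.2404]
ee_rot: [-2.212, -2.224, -0.0]
force: [-0.2, -0.1, -0.4]
opening: 0.0555
grasp_force: 10.0
```

```bash
python3 plan.py .627 .125 .235
```

```text
d cm [4.72 3.34 0.54] rot [-0.0032 -0.0032  0.0055] t 12.7667 [-0.02  0.23  1.44  0.    1.48 -0.02]
```

Emit:
jog_arm([
  {"dx": 2,"dy": 1.4,"dz": 0.4,"rx": 0,"ry": 0,"rz": 0.005,"grip": -1},
  {"dx": 4,"dy": 2.8,"dz": 0.4,"rx": 0,"ry": 0,"rz": 0.005,"grip": -1},
  {"dx": 4.7,"dy": 3.3,"dz": 0.5,"rx": 0,"ry": 0,"rz": 0.005,"grip": -1},
  {"dx": 4.7,"dy": 3.3,"dz": 0.5,"rx": 0,"ry": 0,"rz": 0.005,"grip": -1},
  {"dx": 4.7,"dy": 3.3,"dz": 0.5,"rx": 0,"ry": 0,"rz": 0.005,"grip": -1},
  {"dx": 4.7,"dy": 3.3,"dz": 0.5,"rx": 0,"ry": 0,"rz": 0.005,"grip": -1},
  {"dx": 4.7,"dy": 3.3,"dz": 0.5,"rx": 0,"ry": 0,"rz": 0.005,"grip": -1},
])

```text
time_s: 13.35
position: [0.6256, 0.1176, 0.2386]
ee_rot: [-2.229, -2.214, 0.001]
force: [-0.7, 0.4, 0.8]
opening: 0.0553
grasp_force: 10.0
```

```bash
python3 plan.py .627 .125 .161;python3 - <<'E'
from h import *
o=readout.get_obs(); p=o['position']; print(p)
for n in('scene','side'):
    f=grab(n,n+'7');P=cloud(f).reshape(-1,3); k=(np.hypot(*(P[:,:2]-p[:2]).T)<.02)
    d=np.array(f['eye'])[:2]-p[:2]; d/=np.linalg.norm(d)
    s=P[k&(P[:,2]>p[2]-.053)&(P[:,2]<p[2]-.037)]; print(n,'stem',len(s),s.mean(0)[:2]-.0035*d, s[:,2].min()-p[2])
    print(fit(P,np.array([.6266,.1242]),.014,.104,.135,.025))
    if n=='side':
        u,v=map(int,proj(f,[.627,.124,.16])); c=f['pixels'][v-75:v+75,u-90:u+90]; cv2.imwrite('pics/c7.png',cv2.resize(c[...,::-1],None,fx=4,fy=4,interpolation=cv2.INTER_CUBIC))
E
```

```text
d cm [0.75 0.14 7.76] rot [-0.0006  0.0005 -0.0065] t 13.35 [ 0.05  0.31  1.34 -0.    1.49  0.06]
[0.62557812 0.11756373 0.23855471]
scene stem 22 [0.62499542 0.11514457] -0.05297492334619586
(array([0.6261, 0.1231]), 139, np.float64(0.0014))
side stem 23 [0.62658325 0.11587664] -0.051585459401870926
(array([0.6265, 0.1256]), 188, np.float64(0.0011))
```

View pics/c7.png

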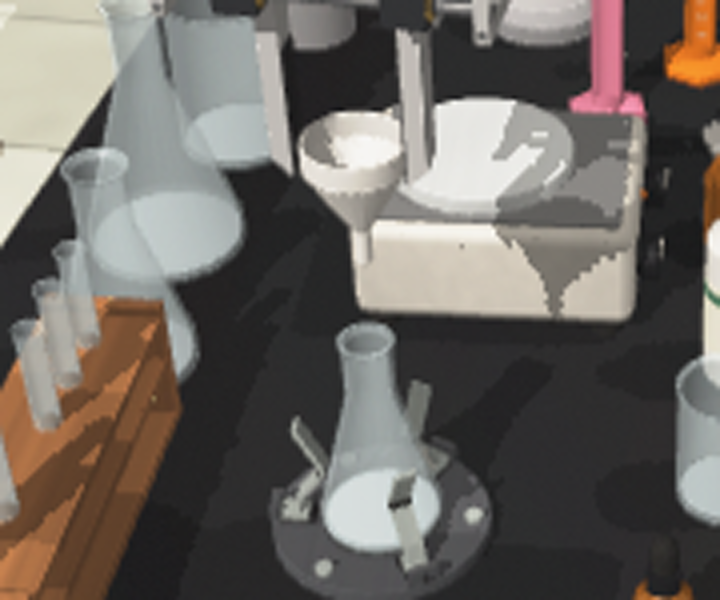

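Funnel upright, stem at (361,250), flask mouth at (365,338) below; the stem needs about +9 mm in y.

Emit:
jog_arm([
  {"dx": 0.9,"dy": 0.1,"dz": 0,"rx": 0,"ry": 0,"rz": -0.006,"grip": -1},
  {"dx": 0.9,"dy": 0.1,"dz": 0,"rx": 0,"ry": 0,"rz": -0.006,"grip": -1},
  {"dx": 0.9,"dy": 0.1,"dz": 1,"rx": 0,"ry": 0,"rz": -0.006,"grip": -1},
  {"dx": 0.9,"dy": 0.1,"dz": 2,"rx": 0,"ry": 0,"rz": -0.006,"grip": -1},
  {"dx": 0.9,"dy": 0.1,"dz": 2.5,"rx": 0,"ry": 0,"rz": -0.006,"grip": -1},
  {"dx": 0.9,"dy": 0.1,"dz": 2.5,"rx": 0,"ry": 0,"rz": -0.006,"grip": -1},
  {"dx": 0.9,"dy": 0.1,"dz": 2.5,"rx": 0,"ry": 0,"rz": -0.006,"grip": -1},
])

```text
time_s: 14.03
position: [0.6265, 0.1278, 0.2123]
ee_rot: [-2.219, -2.221, 0.003]
force: [0.5, 0.9, -0.7]
opening: 0.0557
grasp_force: 10.0
```

```bash
python3 plan.py .6262 .1264 .161;python3 - <<'E'
from h import *
o=readout.get_obs(); p=o['position']; print(p)
for n in('scene','side'):
    f=grab(n,n+'8');P=cloud(f).reshape(-1,3); k=(np.hypot(*(P[:,:2]-p[:2]).T)<.02)
    d=np.array(f['eye'])[:2]-p[:2]; d/=np.linalg.norm(d)
    s=P[k&(P[:,2]>p[2]-.053)&(P[:,2]<p[2]-.037)]; print(n,'stem',len(s),s.mean(0)[:2]-.0035*d, s[:,2].min()-p[2])
    print(fit(P,np.array([.6266,.1242]),.014,.104,.135,.025))
E
```

```text
d cm [-0.14 -0.02  5.13] rot [-0.0024  0.0002  0.0009] t 14.0333 [ 0.07  0.34  1.36 -0.    1.44  0.07]
[0.62648063 0.1278023  0.21225781]
scene stem 17 [0.62582384 0.12555629] -0.05144306951469485
(array([0.6257, 0.1231]), 141, np.float64(0.0012))
side stem 24 [0.6272395  0.12689457] -0.0508650157590102
(array([0.6269, 0.1258]), 195, np.float64(0.0012))
```

Emit:
jog_arm([
  {"dx": -0.15,"dy": 0,"dz": 0.5,"rx": 0,"ry": 0,"rz": 0,"grip": -1},
  {"dx": -0.15,"dy": 0,"dz": 1.2,"rx": 0,"ry": 0,"rz": 0,"grip": -1},
  {"dx": -0.15,"dy": 0,"dz": 2,"rx": 0,"ry": 0,"rz": 0,"grip": -1},
  {"dx": -0.15,"dy": 0,"dz": 2.8,"rx": 0,"ry": 0,"rz": 0,"grip": -1},
  {"dx": -0.15,"dy": 0,"dz": 3.6,"rx": 0,"ry": 0,"rz": 0,"grip": -1},
  {"dx": -0.15,"dy": 0,"dz": 4.2,"rx": 0,"ry": 0,"rz": 0,"grip": -1},
  {"dx": -0.15,"dy": 0,"dz": 4.5,"rx": 0,"ry": 0,"rz": 0,"grip": -1},
  {"dx": -0.15,"dy": 0,"dz": 4.5,"rx": 0,"ry": 0,"rz": 0,"grip": -1},
])

```text
time_s: 14.8
position: [0.6264, 0.1264, 0.1671]
ee_rot: [-2.219, -2.221, 0.003]
force: [-0.5, -0.8, -0.5]
opening: 0.0556
grasp_force: 10.0
```

Emit:
jog_arm([
  {"dx": 0,"dy": 0,"dz": 0.2,"rx": 0,"ry": 0,"rz": 0,"grip": -1},
  {"dx": 0,"dy": 0,"dz": 0.4,"rx": 0,"ry": 0,"rz": 0,"grip": -1},
  {"dx": 0,"dy": 0,"dz": 0.5,"rx": 0,"ry": 0,"rz": 0,"grip": -1},
  {"dx": 0,"dy": 0,"dz": 0.5,"rx": 0,"ry": 0,"rz": 0,"grip": -1},
])

```text
time_s: 15.13
position: [0.6272, 0.1264, 0.1637]
ee_rot: [2.22, 2.223, 0.0]
force: [-0.0, 0.7, -0.5]
opening: 0.0556
grasp_force: 10.0
```

Emit:
jog_arm([
  {"dx": 0,"dy": 0,"dz": 0.2,"rx": 0,"ry": 0,"rz": 0,"grip": -1},
  {"dx": 0,"dy": 0,"dz": 0.4,"rx": 0,"ry": 0,"rz": 0,"grip": -1},
  {"dx": 0,"dy": 0,"dz": 0.4,"rx": 0,"ry": 0,"rz": 0,"grip": -1},
  {"dx": 0,"dy": 0,"dz": 0.4,"rx": 0,"ry": 0,"rz": 0,"grip": -1},
])

```text
time_s: 15.47
position: [0.6279, 0.1266, 0.1617]
ee_rot: [2.219, 2.222, 0.003]
force: [-1.9, 0.5, 6.8]
opening: 0.055
grasp_force: 10.0
```

```bash
python3 - <<'E'
from h import *
f=grab('side','side9')
u,v=map(int,proj(f,[.627,.124,.14])); c=f['pixels'][v-75:v+75,u-90:u+90]; cv2.imwrite('pics/c9.png',cv2.resize(c[...,::-1],None,fx=4,fy=4,interpolation=cv2.INTER_CUBIC))
for n in('side','scene'):
    P=cloud(grab(n,n+'9')).reshape(-1,3); k=np.hypot(P[:,0]-.627,P[:,1]-.124)<.03
    P=P[k&(P[:,2]<.2)]; print(np.histogram(P[:,2],np.arange(.13,.2,.004)))
E
```

```text
(array([18, 21, 24,  6, 11, 33, 46, 54, 70, 66, 76, 76, 78,  6,  4,  3,  3]), array([0.13 , 0.134, 0.138, 0.142, 0.146, 0.15 , 0.154, 0.158, 0.162,
       0.166, 0.17 , 0.174, 0.178, 0.182, 0.186, 0.19 , 0.194, 0.198]))
(array([14, 25,  5, 10,  9, 16, 30, 42, 44, 53, 55, 60, 19,  4,  5,  3,  3]), array([0.13 , 0.134, 0.138, 0.142, 0.146, 0.15 , 0.154, 0.158, 0.162,
       0.166, 0.17 , 0.174, 0.178, 0.182, 0.186, 0.19 , 0.194, 0.198]))
```

View pics/c9.png

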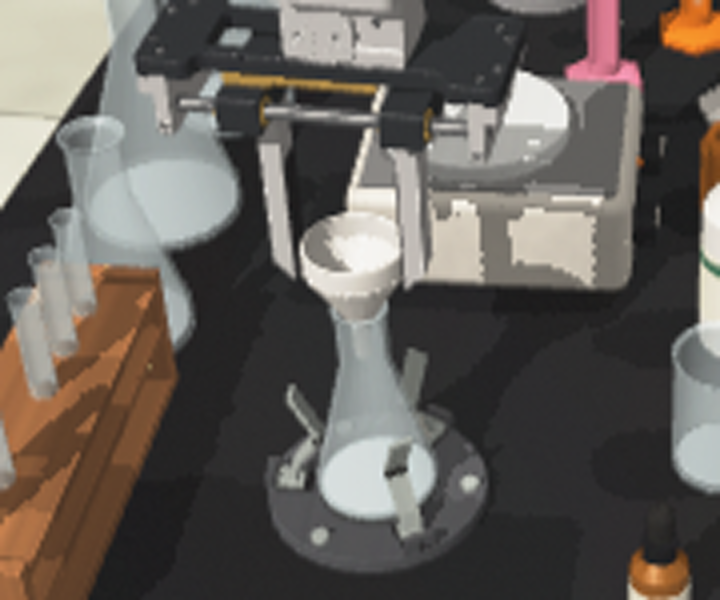

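The funnel sits in the flask neck (rim at (365,315)), contact force 6.8 N: seated. Open and rise.

Emit:
jog_arm([
  {"dx": 0,"dy": 0,"dz": 0,"rx": 0,"ry": 0,"rz": 0,"grip": 1},
  {"dx": 0,"dy": 0,"dz": 0,"rx": 0,"ry": 0,"rz": 0,"grip": 1},
  {"dx": 0,"dy": 0,"dz": 0,"rx": 0,"ry": 0,"rz": 0,"grip": 1},
  {"dx": 0,"dy": 0,"dz": 0,"rx": 0,"ry": 0,"rz": 0,"grip": 1},
  {"dx": 0,"dy": 0,"dz": 0,"rx": 0,"ry": 0,"rz": 0,"grip": 1},
  {"dx": 0,"dy": 0,"dz": 0,"rx": 0,"ry": 0,"rz": 0,"grip": 1},
])

```text
time_s: 16.12
position: [0.6271, 0.1264, 0.1593]
ee_rot: [-2.22, -2.222, 0.001]
force: [0.3, 0.4, -0.0]
opening: 0.0916
grasp_force: 0.0
```

Emit:
jog_arm([
  {"dx": 0,"dy": 0,"dz": -1.5,"rx": 0,"ry": 0,"rz": 0,"grip": 1},
  {"dx": 0,"dy": 0,"dz": -3.5,"rx": 0,"ry": 0,"rz": 0,"grip": 1},
  {"dx": 0,"dy": 0,"dz": -6,"rx": 0,"ry": 0,"rz": 0,"grip": 1},
  {"dx": 0,"dy": 0,"dz": -8,"rx": 0,"ry": 0,"rz": 0,"grip": 1},
  {"dx": -1.5,"dy": -4.5,"dz": -8,"rx": 0,"ry": 0,"rz": 0,"grip": 1},
  {"dx": -3,"dy": -8,"dz": -8,"rx": 0,"ry": 0,"rz": 0,"grip": 1},
  {"dx": -4.5,"dy": -12,"dz": -8,"rx": 0,"ry": 0,"rz": 0,"grip": 1},
  {"dx": -6,"dy": -16,"dz": -8,"rx": 0,"ry": 0,"rz": 0,"grip": 1},
])

```text
time_s: 16.78
position: [0.4696, 0.0673, 0.2393]
ee_rot: [-2.22, -2.223, 0.0]
force: [0.4, -0.9, 0.8]
opening: 0.0943
grasp_force: 0.0
```

```bash
python3 plan.py .437 .0632 .20;python3 - <<'E'
from h import *
for n in('side','scene'):
    P=cloud(grab(n,n+'10')); print(n,fit(P,np.array([.4372,.0635]),.030,.01,.06,.04),fit(P,np.array([.6265,.1245]),.0275,.166,.18,.04),fit(P,np.array([.6265,.1245]),.014,.104,.134,.025)); P=P.reshape(-1,3); k=np.hypot(P[:,0]-.627,P[:,1]-.124)<.03; print(np.nanpercentile(P[k&(P[:,2]<.2),2],[95,99]))
E
```

```text
d cm [-0.4  -3.26  3.93] rot [-0.0002  0.0002  0.0014] t 16.7833 [-0.04 -0.04  1.73 -0.    1.44 -0.04]
side (array([0.4374, 0.0638]), 575, np.float64(0.0012)) (array([0.6265, 0.1261]), 289, np.float64(0.0014)) (array([0.627 , 0.1251]), 150, np.float64(0.0009))
[0.17897919 0.18104268]
scene (array([0.4362, 0.062 ]), 399, np.float64(0.0011)) (array([0.6255, 0.1223]), 196, np.float64(0.0014)) (array([0.6259, 0.1241]), 106, np.float64(0.0007))
[0.17660121 0.1795645 ]
```

Emit:
jog_arm([
  {"dx": -0.4,"dy": -3.25,"dz": 2,"rx": 0,"ry": 0,"rz": 0,"grip": 1},
  {"dx": -0.4,"dy": -3.25,"dz": 5,"rx": 0,"ry": 0,"rz": 0,"grip": 1},
  {"dx": -0.4,"dy": -3.25,"dz": 9,"rx": 0,"ry": 0,"rz": 0,"grip": 1},
  {"dx": -0.4,"dy": -3.25,"dz": 13,"rx": 0,"ry": 0,"rz": 0,"grip": 1},
  {"dx": -0.4,"dy": -3.25,"dz": 17,"rx": 0,"ry": 0,"rz": 0,"grip": 1},
  {"dx": -0.4,"dy": -3.25,"dz": 20,"rx": 0,"ry": 0,"rz": 0,"grip": 1},
  {"dx": -0.4,"dy": -3.25,"dz": 21.3,"rx": 0,"ry": 0,"rz": 0,"grip": 1},
  {"dx": -0.4,"dy": -3.25,"dz": 21.3,"rx": 0,"ry": 0,"rz": 0,"grip": 1},
])

```text
time_s: 17.55
position: [0.4359, 0.064, 0.0232]
ee_rot: [-2.216, -2.218, 0.008]
force: [-0.3, -0.4, 0.8]
opening: 0.0937
grasp_force: 0.0
```

Emit:
jog_arm([
  {"dx": 0,"dy": 0,"dz": 0,"rx": 0,"ry": 0,"rz": 0,"grip": -1},
  {"dx": 0,"dy": 0,"dz": 0,"rx": 0,"ry": 0,"rz": 0,"grip": -1},
  {"dx": 0,"dy": 0,"dz": 0,"rx": 0,"ry": 0,"rz": 0,"grip": -1},
  {"dx": 0,"dy": 0,"dz": 0,"rx": 0,"ry": 0,"rz": 0,"grip": -1},
  {"dx": 0,"dy": 0,"dz": 0,"rx": 0,"ry": 0,"rz": 0,"grip": -1},
  {"dx": 0,"dy": 0,"dz": 0,"rx": 0,"ry": 0,"rz": 0,"grip": -1},
  {"dx": 0,"dy": 0,"dz": 0,"rx": 0,"ry": 0,"rz": 0,"grip": -1},
  {"dx": 0,"dy": 0,"dz": 0,"rx": 0,"ry": 0,"rz": 0,"grip": -1},
], grip_force=15)

```text
time_s: 18.22
position: [0.4396, 0.0637, 0.0277]
ee_rot: [2.219, 2.222, 0.002]
force: [-1.7, 0.2, 5.6]
opening: 0.0628
grasp_force: 15.0
```

Emit:
jog_arm([
  {"dx": 0,"dy": 0,"dz": -1,"rx": 0,"ry": 0,"rz": 0,"grip": -1},
  {"dx": 0,"dy": 0,"dz": -3,"rx": 0,"ry": 0,"rz": 0,"grip": -1},
  {"dx": 0,"dy": 0,"dz": -6,"rx": 0,"ry": 0,"rz": 0,"grip": -1},
  {"dx": 0,"dy": 0,"dz": -9,"rx": 0,"ry": 0,"rz": 0,"grip": -1},
  {"dx": 0,"dy": 0,"dz": -12,"rx": 0,"ry": 0,"rz": 0,"grip": -1},
  {"dx": 0,"dy": 0,"dz": -15,"rx": 0,"ry": 0,"rz": 0,"grip": -1},
  {"dx": 0,"dy": 0,"dz": -18,"rx": 0,"ry": 0,"rz": 0,"grip": -1},
  {"dx": 0,"dy": 0,"dz": -18,"rx": 0,"ry": 0,"rz": 0,"grip": -1},
], grip_force=20)

```text
time_s: 18.88
position: [0.4432, 0.0635, 0.2138]
ee_rot: [2.213, 2.216, 0.014]
force: [0.7, -0.2, 0.7]
opening: 0.0625
grasp_force: 20.0
```

```bash
python3 plan.py .6213 -.132 .2;python3 - <<'E'
from h import *
o=readout.get_obs(); p=o['position']; print(p)
for n in('side','scene'):
    f=grab(n,n+'11'); P=cloud(f); Q=P.reshape(-1,3)
    k=(np.hypot(*(Q[:,:2]-p[:2]).T)<.04)&(Q[:,2]>.1)&(Q[:,2]<p[2]+.08); print(n,np.percentile(Q[k,2],[1,5,50])-p[2])
    for a in(-.02,0,.02,.04): print(fit(P,p[:2],.030,p[2]+a-.006,p[2]+a+.006,.036))
u,v=map(int,proj(f,p)); c=f['pixels'][v-80:v+60,u-80:u+80]; cv2.imwrite('pics/c11.png',cv2.resize(c[...,::-1],None,fx=4,fy=4,interpolation=cv2.INTER_CUBIC))
E
```

```text
d cm [-19.57  17.77   1.64] rot [0.0135 0.0006 0.0011] t 18.8833 [-0.05 -0.09  1.84  0.    1.38 -0.05]
[0.44316187 0.06354754 0.21383911]
side [-0.02372761 -0.01818165  0.02982565]
(array([0.4434, 0.0631]), 115, np.float64(0.0008))
(array([0.4434, 0.0632]), 140, np.float64(0.001))
(array([0.4431, 0.0637]), 207, np.float64(0.0011))
(array([0.4434, 0.0651]), 289, np.float64(0.0015))
scene [-0.02974253 -0.02393673  0.02572567]
(array([0.4403, 0.0625]), 101, np.float64(0.0009))
(array([0.4403, 0.0622]), 100, np.float64(0.0009))
(array([0.4406, 0.062 ]), 117, np.float64(0.0012))
(array([0.4419, 0.0614]), 202, np.float64(0.0016))
```

View pics/c11.png

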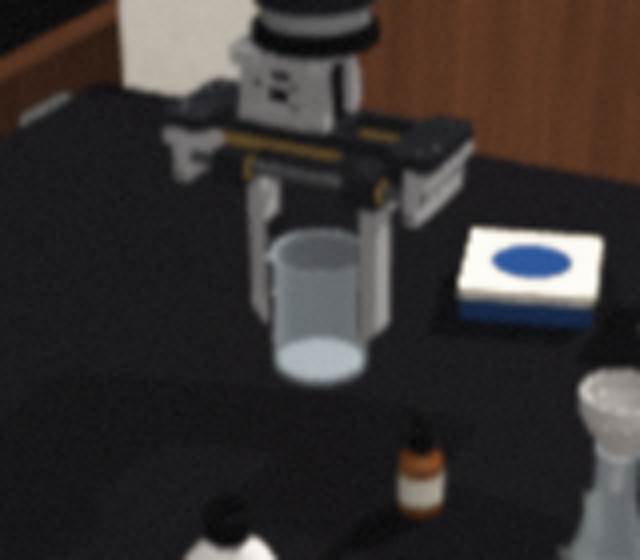

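The beaker hangs upright between the fingers (320,305), bottom at (320,375).

Emit:
jog_arm([
  {"dx": -3,"dy": 3,"dz": 0,"rx": 0.01,"ry": 0,"rz": 0,"grip": -1},
  {"dx": -6,"dy": 5.5,"dz": 0,"rx": 0.013,"ry": 0,"rz": 0,"grip": -1},
  {"dx": -9,"dy": 8.2,"dz": 0,"rx": 0.013,"ry": 0,"rz": 0,"grip": -1},
  {"dx": -12,"dy": 10.9,"dz": 0,"rx": 0.013,"ry": 0,"rz": 0,"grip": -1},
  {"dx": -15,"dy": 13.6,"dz": 0,"rx": 0.013,"ry": 0,"rz": 0,"grip": -1},
  {"dx": -17.5,"dy": 16,"dz": 0,"rx": 0.013,"ry": 0,"rz": 0,"grip": -1},
  {"dx": -19.6,"dy": 17.8,"dz": 0,"rx": 0.013,"ry": 0,"rz": 0,"grip": -1},
  {"dx": -19.6,"dy": 17.8,"dz": 0,"rx": 0.013,"ry": 0,"rz": 0,"grip": -1},
])

```text
time_s: 19.65
position: [0.6178, -0.1363, 0.2028]
ee_rot: [-2.217, -2.21, 0.019]
force: [-1.0, -0.2, -1.2]
opening: 0.0624
grasp_force: 20.0
```

```bash
python3 plan.py .6213 -.132 .123
```

```text
d cm [0.43 0.48 7.98] rot [-0.0163  0.0004 -0.0031] t 19.65 [-0.35  0.34  1.38 -0.01  1.44 -0.35]
```

Emit:
jog_arm([
  {"dx": 0.3,"dy": 0.3,"dz": 1,"rx": -0.014,"ry": 0,"rz": -0.003,"grip": -1},
  {"dx": 0.3,"dy": 0.3,"dz": 2.5,"rx": -0.014,"ry": 0,"rz": -0.003,"grip": -1},
  {"dx": 0.3,"dy": 0.3,"dz": 4,"rx": -0.014,"ry": 0,"rz": -0.003,"grip": -1},
  {"dx": 0.3,"dy": 0.3,"dz": 5.5,"rx": -0.014,"ry": 0,"rz": -0.003,"grip": -1},
  {"dx": 0.3,"dy": 0.3,"dz": 6.5,"rx": -0.014,"ry": 0,"rz": -0.003,"grip": -1},
  {"dx": 0.3,"dy": 0.3,"dz": 7,"rx": -0.014,"ry": 0,"rz": -0.003,"grip": -1},
  {"dx": 0.3,"dy": 0.3,"dz": 7,"rx": -0.014,"ry": 0,"rz": -0.003,"grip": -1},
  {"dx": 0.3,"dy": 0.3,"dz": 7,"rx": -0.014,"ry": 0,"rz": -0.003,"grip": -1},
])

```text
time_s: 20.32
position: [0.6187, -0.1288, 0.1363]
ee_rot: [-2.217, -2.226, -0.001]
force: [0.1, -0.3, -0.3]
opening: 0.0625
grasp_force: 20.0
```

```bash
python3 plan.py .6213 -.132 .123;python3 - <<'E'
from h import *
o=readout.get_obs(); p=o['position']; print(p)
for n in('side','scene'):
    f=grab(n,n+'12'); P=cloud(f)
    for a in(-.015,0,.02,): print(n,fit(P,p[:2],.030,p[2]+a-.008,p[2]+a+.008,.036))
    print(fit(P,np.array([.6213,-.132]),.060,.088,.094,.068))
E
```

```text
d cm [-0.32  0.26  1.33] rot [ 0.0001 -0.0004  0.0042] t 20.3167 [-0.34  0.38  1.46  0.    1.3  -0.35]
[ 0.6186878  -0.12879925  0.13626974]
side (array([ 0.6189, -0.1291]), 126, np.float64(0.0011))
side (array([ 0.6187, -0.129 ]), 140, np.float64(0.0013))
side (array([ 0.6196, -0.1285]), 171, np.float64(0.0015))
(array([ 0.6225, -0.132 ]), 98, np.float64(0.001))
scene (array([ 0.6182, -0.13  ]), 150, np.float64(0.0006))
scene (array([ 0.6184, -0.1301]), 161, np.float64(0.0009))
scene (array([ 0.6188, -0.1313]), 258, np.float64(0.0014))
(array([ 0.6201, -0.1312]), 237, np.float64(0.0032))
```

Emit:
jog_arm([
  {"dx": -0.3,"dy": 0.25,"dz": 0.4,"rx": 0,"ry": 0,"rz": 0,"grip": -1},
  {"dx": -0.3,"dy": 0.25,"dz": 0.8,"rx": 0,"ry": 0,"rz": 0,"grip": -1},
  {"dx": -0.3,"dy": 0.25,"dz": 1.1,"rx": 0,"ry": 0,"rz": 0,"grip": -1},
  {"dx": -0.3,"dy": 0.25,"dz": 1.3,"rx": 0,"ry": 0,"rz": 0,"grip": -1},
  {"dx": -0.3,"dy": 0.25,"dz": 1.3,"rx": 0,"ry": 0,"rz": 0,"grip": -1},
  {"dx": -0.3,"dy": 0.25,"dz": 1.3,"rx": 0,"ry": 0,"rz": 0,"grip": -1},
])

```text
time_s: 20.92
position: [0.6216, -0.1322, 0.1238]
ee_rot: [2.216, 2.225, 0.001]
force: [-1.4, 0.2, 1.6]
opening: 0.0622
grasp_force: 20.0
```

Touching. A touch lower, then release and rise toward the bottle.

Emit:
jog_arm([
  {"dx": 0,"dy": 0,"dz": 0.1,"rx": 0,"ry": 0,"rz": 0,"grip": -1},
  {"dx": 0,"dy": 0,"dz": 0.1,"rx": 0,"ry": 0,"rz": 0,"grip": -1},
  {"dx": 0,"dy": 0,"dz": 0,"rx": 0,"ry": 0,"rz": 0,"grip": 1},
  {"dx": 0,"dy": 0,"dz": 0,"rx": 0,"ry": 0,"rz": 0,"grip": 1},
  {"dx": 0,"dy": 0,"dz": 0,"rx": 0,"ry": 0,"rz": 0,"grip": 1},
  {"dx": 0,"dy": 0,"dz": 0,"rx": 0,"ry": 0,"rz": 0,"grip": 1},
  {"dx": 0,"dy": 0,"dz": 0,"rx": 0,"ry": 0,"rz": 0,"grip": 1},
  {"dx": 0,"dy": 0,"dz": 0,"rx": 0,"ry": 0,"rz": 0,"grip": 1},
])

```text
time_s: 21.58
position: [0.6215, -0.1321, 0.1233]
ee_rot: [2.217, 2.226, 0.001]
force: [-0.4, -0.5, -0.1]
opening: 0.0939
grasp_force: 0.0
```

Emit:
jog_arm([
  {"dx": 0,"dy": 0,"dz": -2,"rx": 0,"ry": 0,"rz": 0,"grip": 1},
  {"dx": 0,"dy": 0,"dz": -5,"rx": 0,"ry": 0,"rz": 0,"grip": 1},
  {"dx": 0,"dy": 0,"dz": -9,"rx": 0,"ry": 0,"rz": 0,"grip": 1},
  {"dx": 0,"dy": 0,"dz": -12,"rx": 0,"ry": 0,"rz": 0,"grip": 1},
  {"dx": 1.5,"dy": -4,"dz": -12,"rx": 0,"ry": 0,"rz": 0,"grip": 1},
  {"dx": 3,"dy": -8,"dz": -12,"rx": 0,"ry": 0,"rz": 0,"grip": 1},
  {"dx": 4.5,"dy": -12,"dz": -12,"rx": 0,"ry": 0,"rz": 0,"grip": 1},
  {"dx": 6,"dy": -15.5,"dz": -12,"rx": 0,"ry": 0,"rz": 0,"grip": 1},
])

```text
time_s: 22.25
position: [0.4646, -0.0723, 0.2433]
ee_rot: [2.217, 2.225, 0.001]
force: [0.0, -0.4, 0.5]
opening: 0.0942
grasp_force: 0.0
```

```bash
python3 plan.py .4376 -.0556 .2;python3 - <<'E'
from h import *
for n in('side','scene'):
    f=grab(n,n+'13'); P=cloud(f)
    print(n,'beaker',fit(P,np.array([.6213,-.132]),.030,.1,.155,.036),'cap',fit(P,np.array([.4376,-.0555]),.015,.122,.138,.03))
    Q=P.reshape(-1,3);k=np.hypot(Q[:,0]-.6213,Q[:,1]+.132)<.033;print(np.percentile(Q[k,2],[90,99]))
E
```

```text
d cm [ 1.68 -2.69  4.33] rot [0.001  0.0001 0.0036] t 22.25 [-0.34 -0.05  1.74  0.    1.45 -0.34]
side beaker (array([ 0.6215, -0.1323]), 488, np.float64(0.0012)) cap (array([ 0.4383, -0.0557]), 70, np.float64(0.0009))
[0.17360396 0.17871358]
scene beaker (array([ 0.6205, -0.1337]), 670, np.float64(0.0009)) cap (array([ 0.4369, -0.0558]), 67, np.float64(0.0009))
[0.17227088 0.17650245]
```

Emit:
jog_arm([
  {"dx": 1.65,"dy": -2.7,"dz": 1,"rx": 0,"ry": 0,"rz": 0.003,"grip": 0.4},
  {"dx": 1.65,"dy": -2.7,"dz": 3,"rx": 0,"ry": 0,"rz": 0.003,"grip": 0.4},
  {"dx": 1.65,"dy": -2.7,"dz": 4,"rx": 0,"ry": 0,"rz": 0.003,"grip": 0.4},
  {"dx": 1.65,"dy": -2.7,"dz": 6,"rx": 0,"ry": 0,"rz": 0.003,"grip": 0.4},
  {"dx": 1.65,"dy": -2.7,"dz": 8,"rx": 0,"ry": 0,"rz": 0.003,"grip": 0.4},
  {"dx": 1.65,"dy": -2.7,"dz": 10,"rx": 0,"ry": 0,"rz": 0.003,"grip": 0.4},
  {"dx": 1.65,"dy": -2.7,"dz": 12,"rx": 0,"ry": 0,"rz": 0.003,"grip": 0.4},
  {"dx": 1.65,"dy": -2.7,"dz": 12,"rx": 0,"ry": 0,"rz": 0.003,"grip": 0.4},
])

```text
time_s: 23.02
position: [0.437, -0.0559, 0.1196]
ee_rot: [-2.216, -2.218, 0.005]
force: [-2.0, 0.8, -1.5]
opening: 0.0659
grasp_force: 0.0
```

Emit:
jog_arm([
  {"dx": 0,"dy": 0,"dz": 0,"rx": 0,"ry": 0,"rz": 0,"grip": -1},
  {"dx": 0,"dy": 0,"dz": 0,"rx": 0,"ry": 0,"rz": 0,"grip": -1},
  {"dx": 0,"dy": 0,"dz": 0,"rx": 0,"ry": 0,"rz": 0,"grip": -1},
  {"dx": 0,"dy": 0,"dz": 0,"rx": 0,"ry": 0,"rz": 0,"grip": -1},
  {"dx": 0,"dy": 0,"dz": 0,"rx": 0,"ry": 0,"rz": 0,"grip": -1},
  {"dx": 0,"dy": 0,"dz": 0,"rx": 0,"ry": 0,"rz": 0,"grip": -1},
  {"dx": 0,"dy": 0,"dz": 0,"rx": 0,"ry": 0,"rz": 0,"grip": -1},
  {"dx": 0,"dy": 0,"dz": 0,"rx": 0,"ry": 0,"rz": 0,"grip": -1},
], grip_force=40)

```text
time_s: 23.68
position: [0.4395, -0.0565, 0.1242]
ee_rot: [2.219, 2.222, 0.001]
force: [-0.6, -0.2, 4.6]
opening: 0.0287
grasp_force: 40.0
```

Emit:
jog_arm([
  {"dx": 0,"dy": 0,"dz": -2,"rx": 0,"ry": 0,"rz": 0,"grip": -1},
  {"dx": 0,"dy": 0,"dz": -5,"rx": 0,"ry": 0,"rz": 0,"grip": -1},
  {"dx": 0,"dy": 0,"dz": -8,"rx": 0,"ry": 0,"rz": 0,"grip": -1},
  {"dx": 1,"dy": 0,"dz": -11,"rx": 0,"ry": 0,"rz": 0,"grip": -1},
  {"dx": 4,"dy": 0.5,"dz": -13,"rx": 0,"ry": 0,"rz": 0,"grip": -1},
  {"dx": 8,"dy": 1,"dz": -13,"rx": 0,"ry": 0,"rz": 0,"grip": -1},
  {"dx": 12,"dy": 2,"dz": -13,"rx": 0,"ry": 0,"rz": 0,"grip": -1},
  {"dx": 15,"dy": 3,"dz": -13,"rx": 0,"ry": 0,"rz": 0,"grip": -1},
])

```text
time_s: 24.35
position: [0.4686, 0.0964, 0.2533]
ee_rot: [-2.22, -2.223, -0.003]
force: [1.0, -0.5, -3.1]
opening: 0.0291
grasp_force: 39.9
```

Emit:
jog_arm([
  {"dx": 3,"dy": 0.5,"dz": 0,"rx": 0,"ry": 0,"rz": 0,"grip": -1},
  {"dx": 6,"dy": 1,"dz": 0,"rx": 0,"ry": 0,"rz": 0,"grip": -1},
  {"dx": 9,"dy": 1.5,"dz": 0,"rx": 0,"ry": 0,"rz": 0,"grip": -1},
  {"dx": 12,"dy": 2,"dz": 0,"rx": 0,"ry": 0,"rz": 0,"grip": -1},
  {"dx": 14,"dy": 3,"dz": 0,"rx": 0,"ry": 0,"rz": 0,"grip": -1},
  {"dx": 16,"dy": 5,"dz": 0,"rx": 0,"ry": 0,"rz": 0,"grip": -1},
  {"dx": 16,"dy": 7,"dz": 0,"rx": 0,"ry": 0,"rz": 0,"grip": -1},
  {"dx": 16,"dy": 7,"dz": 0,"rx": 0,"ry": 0,"rz": 0,"grip": -1},
])

```text
time_s: 25.02
position: [0.541, 0.2546, 0.2517]
ee_rot: [2.218, 2.223, 0.001]
force: [-0.4, -0.9, -2.9]
opening: 0.0288
grasp_force: 39.9
```

```bash
python3 plan.py .632 .256 .25;python3 - <<'E'
from h import *
o=readout.get_obs(); p=o['position']; print(p)
f=grab('side','s14'); P=cloud(f); print(fit(P,p[:2],.029,p[2]-.115,p[2]-.04,.04)); 
for a in(-.11,-.04): print(fit(P,p[:2],.029,p[2]+a-.01,p[2]+a+.01,.04))
E
```

```text
d cm [0.12 9.1  0.18] rot [0.0014 0.0008 0.0021] t 25.0167 [ 0.3   0.22  1.43 -0.    1.49  0.29]
[0.54098276 0.25457505 0.2516605 ]
(array([0.54  , 0.2562]), 946, np.float64(0.0006))
(array([0.5397, 0.2558]), 224, np.float64(0.0007))
(array([0.5407, 0.2562]), 284, np.float64(0.0006))
```

Bottle hangs upright. Move over its spot, then lower (target TCP z ≈ 0.1242).

Emit:
jog_arm([
  {"dx": 0.1,"dy": 3,"dz": 0,"rx": 0,"ry": 0,"rz": 0,"grip": -1},
  {"dx": 0.1,"dy": 6,"dz": 0,"rx": 0,"ry": 0,"rz": 0,"grip": -1},
  {"dx": 0.1,"dy": 9,"dz": 0,"rx": 0,"ry": 0,"rz": 0,"grip": -1},
  {"dx": 0.1,"dy": 9,"dz": 3,"rx": 0,"ry": 0,"rz": 0,"grip": -1},
  {"dx": 0.1,"dy": 9,"dz": 6,"rx": 0,"ry": 0,"rz": 0,"grip": -1},
  {"dx": 0.1,"dy": 9,"dz": 8.5,"rx": 0,"ry": 0,"rz": 0,"grip": -1},
  {"dx": 0.1,"dy": 9,"dz": 10.5,"rx": 0,"ry": 0,"rz": 0,"grip": -1},
  {"dx": 0.1,"dy": 9,"dz": 11.5,"rx": 0,"ry": 0,"rz": 0,"grip": -1},
])

```text
time_s: 25.73
position: [0.6252, 0.2535, 0.1334]
ee_rot: [-2.218, -2.219, 0.011]
force: [-0.9, -0.4, -3.1]
opening: 0.0292
grasp_force: 40.0
```

Emit:
jog_arm([
  {"dx": 0,"dy": 0,"dz": 0,"rx": 0,"ry": 0,"rz": 0,"grip": -1},
  {"dx": 0,"dy": 0,"dz": 0,"rx": 0,"ry": 0,"rz": 0,"grip": -1},
  {"dx": 0,"dy": 0,"dz": 0,"rx": 0,"ry": 0,"rz": 0,"grip": -1},
])

```text
time_s: 25.98
position: [0.6301, 0.2551, 0.1407]
ee_rot: [2.219, 2.221, 0.006]
force: [0.6, -0.2, -2.4]
opening: 0.029
grasp_force: 40.0
```

Emit:
jog_arm([
  {"dx": 0,"dy": 0,"dz": 0.4,"rx": 0,"ry": 0,"rz": 0,"grip": -1},
  {"dx": 0,"dy": 0,"dz": 0.8,"rx": 0,"ry": 0,"rz": 0,"grip": -1},
  {"dx": 0,"dy": 0,"dz": 1.1,"rx": 0,"ry": 0,"rz": 0,"grip": -1},
  {"dx": 0,"dy": 0,"dz": 1.3,"rx": 0,"ry": 0,"rz": 0,"grip": -1},
  {"dx": 0,"dy": 0,"dz": 1.3,"rx": 0,"ry": 0,"rz": 0,"grip": -1},
  {"dx": 0,"dy": 0,"dz": 1.3,"rx": 0,"ry": 0,"rz": 0,"grip": -1},
])

```text
time_s: 26.48
position: [0.6287, 0.2548, 0.1253]
ee_rot: [2.22, 2.222, 0.0]
force: [0.1, -0.4, -3.4]
opening: 0.0292
grasp_force: 40.0
```

Emit:
jog_arm([
  {"dx": 0,"dy": 0,"dz": 0.1,"rx": 0,"ry": 0,"rz": 0,"grip": -1},
  {"dx": 0,"dy": 0,"dz": 0.15,"rx": 0,"ry": 0,"rz": 0,"grip": -1},
  {"dx": 0,"dy": 0,"dz": 0.2,"rx": 0,"ry": 0,"rz": 0,"grip": -1},
  {"dx": 0,"dy": 0,"dz": 0.2,"rx": 0,"ry": 0,"rz": 0,"grip": -1},
  {"dx": 0,"dy": 0,"dz": 0.2,"rx": 0,"ry": 0,"rz": 0,"grip": -1},
])

```text
time_s: 26.9
position: [0.6293, 0.255, 0.1243]
ee_rot: [2.219, 2.222, 0.002]
force: [-0.2, 0.3, 0.5]
opening: 0.029
grasp_force: 40.0
```

Emit:
jog_arm([
  {"dx": 0,"dy": 0,"dz": 0,"rx": 0,"ry": 0,"rz": 0,"grip": 1},
  {"dx": 0,"dy": 0,"dz": 0,"rx": 0,"ry": 0,"rz": 0,"grip": 1},
  {"dx": 0,"dy": 0,"dz": 0,"rx": 0,"ry": 0,"rz": 0,"grip": 1},
  {"dx": 0,"dy": 0,"dz": 0,"rx": 0,"ry": 0,"rz": 0,"grip": 1},
  {"dx": 0,"dy": 0,"dz": -3,"rx": 0,"ry": 0,"rz": 0,"grip": 0.5},
  {"dx": 0,"dy": 0,"dz": -7,"rx": 0,"ry": 0,"rz": 0,"grip": 0.5},
  {"dx": 0,"dy": 0,"dz": -11,"rx": 0,"ry": 0,"rz": 0,"grip": 0.5},
  {"dx": 0,"dy": 0,"dz": -14,"rx": 0,"ry": 0,"rz": 0,"grip": 0.5},
])

```text
time_s: 27.57
position: [0.6297, 0.2551, 0.2675]
ee_rot: [2.218, 2.221, 0.006]
force: [0.4, 0.3, 0.9]
opening: 0.0705
grasp_force: 0.0
```

Emit:
jog_arm([
  {"dx": -27,"dy": -15,"dz": 0,"rx": 0,"ry": 0,"rz": 0,"grip": 0.5},
  {"dx": -27,"dy": -15,"dz": 0,"rx": 0,"ry": 0,"rz": 0,"grip": 0.5},
  {"dx": -27,"dy": -15,"dz": 0,"rx": 0,"ry": 0,"rz": 0,"grip": 0.5},
  {"dx": -27,"dy": -15,"dz": 0,"rx": 0,"ry": 0,"rz": 0,"grip": 0.5},
  {"dx": -27,"dy": -15,"dz": 0,"rx": 0,"ry": 0,"rz": 0,"grip": 0.5},
  {"dx": -27,"dy": -15,"dz": 0,"rx": 0,"ry": 0,"rz": 0,"grip": 0.5},
  {"dx": -27,"dy": -15,"dz": 0,"rx": 0,"ry": 0,"rz": 0,"grip": 0.5},
  {"dx": -27,"dy": -15,"dz": 0,"rx": 0,"ry": 0,"rz": 0,"grip": 0.5},
])

```text
time_s: 28.23
position: [0.4769, -0.0185, 0.2637]
ee_rot: [2.222, 2.218, -0.001]
force: [0.3, 0.1, -0.8]
opening: 0.0706
grasp_force: 0.0
```

```bash
python3 plan.py .468 -.3143 .25;python3 - <<'E'
from h import *
for n in('side','scene'):
    f=grab(n,n+'15'); P=cloud(f)
    print(n,'bottle',fit(P,np.array([.629,.255]),.029,.02,.05,.04),fit(P,np.array([.629,.255]),.029,.06,.09,.04),'cyl',fit(P,np.array([.468,-.3143]),.012,.03,.08,.025),fit(P,np.array([.468,-.3143]),.012,.12,.165,.025))
E
```

```text
d cm [-29.57  -0.83   1.43] rot [ 0.0008  0.0019 -0.002 ] t 28.2333 [-0.22 -0.05  1.69 -0.    1.49 -0.22]
side bottle (array([0.6301, 0.2568]), 286, np.float64(0.0007)) (array([0.6303, 0.2567]), 332, np.float64(0.0007)) cyl (array([ 0.469 , -0.3136]), 123, np.float64(0.0012)) (array([ 0.4673, -0.3119]), 64, np.float64(0.0014))
scene bottle (array([0.6292, 0.2547]), 165, np.float64(0.0011)) (array([0.6287, 0.2552]), 163, np.float64(0.0013)) cyl (array([ 0.4678, -0.3143]), 198, np.float64(0.0007)) (array([ 0.4681, -0.3146]), 246, np.float64(0.0008))
```

Emit:
jog_arm([
  {"dx": -29.5,"dy": -0.8,"dz": 1,"rx": 0,"ry": 0,"rz": 0,"grip": 0.4},
  {"dx": -29.5,"dy": -0.8,"dz": 1,"rx": 0,"ry": 0,"rz": 0,"grip": 0.4},
  {"dx": -29.5,"dy": -0.8,"dz": 1,"rx": 0,"ry": 0,"rz": 0,"grip": 0.4},
  {"dx": -29.5,"dy": -0.8,"dz": 1,"rx": 0,"ry": 0,"rz": 0,"grip": 0.4},
  {"dx": -29.5,"dy": -0.8,"dz": 1,"rx": 0,"ry": 0,"rz": 0,"grip": 0.4},
  {"dx": -29.5,"dy": -0.8,"dz": 1,"rx": 0,"ry": 0,"rz": 0,"grip": 0.4},
  {"dx": -29.5,"dy": -0.8,"dz": 1,"rx": 0,"ry": 0,"rz": 0,"grip": 0.4},
  {"dx": -29.5,"dy": -0.8,"dz": 1,"rx": 0,"ry": 0,"rz": 0,"grip": 0.4},
])

```text
time_s: 29.0
position: [0.4716, -0.316, 0.2527]
ee_rot: [2.224, 2.215, -0.002]
force: [0.5, 0.6, -0.5]
opening: 0.0661
grasp_force: 0.0
```

Emit:
jog_arm([
  {"dx": 0,"dy": 0,"dz": 0,"rx": 0,"ry": 0,"rz": 0,"grip": 0.4},
  {"dx": 0,"dy": 0,"dz": 0,"rx": 0,"ry": 0,"rz": 0,"grip": 0.4},
  {"dx": 0,"dy": 0,"dz": 0,"rx": 0,"ry": 0,"rz": 0,"grip": 0.4},
])

```text
time_s: 29.25
position: [0.4721, -0.3085, 0.2534]
ee_rot: [2.218, 2.225, 0.002]
force: [0.2, 0.5, -0.2]
opening: 0.0658
grasp_force: 0.0
```

```bash
python3 plan.py .4683 -.314 .136
```

```text
d cm [-0.56 -0.4  11.74] rot [ 0.0011 -0.0009  0.0031] t 29.25 [-0.73  0.15  1.51  0.    1.48 -0.74]
```

Emit:
jog_arm([
  {"dx": -0.5,"dy": -0.4,"dz": 2,"rx": 0,"ry": 0,"rz": 0,"grip": 0.4},
  {"dx": -0.5,"dy": -0.4,"dz": 4,"rx": 0,"ry": 0,"rz": 0,"grip": 0.4},
  {"dx": -0.5,"dy": -0.4,"dz": 6.5,"rx": 0,"ry": 0,"rz": 0,"grip": 0.4},
  {"dx": -0.5,"dy": -0.4,"dz": 9,"rx": 0,"ry": 0,"rz": 0,"grip": 0.4},
  {"dx": -0.5,"dy": -0.4,"dz": 11,"rx": 0,"ry": 0,"rz": 0,"grip": 0.4},
  {"dx": -0.5,"dy": -0.4,"dz": 11.7,"rx": 0,"ry": 0,"rz": 0,"grip": 0.4},
  {"dx": -0.5,"dy": -0.4,"dz": 11.7,"rx": 0,"ry": 0,"rz": 0,"grip": 0.4},
])

```text
time_s: 29.83
position: [0.4668, -0.3124, 0.1345]
ee_rot: [-2.215, -2.222, -0.001]
force: [-0.2, -0.9, 0.4]
opening: 0.0657
grasp_force: 0.0
```

Emit:
jog_arm([
  {"dx": 0,"dy": 0,"dz": 0,"rx": 0,"ry": 0,"rz": 0,"grip": -1},
  {"dx": 0,"dy": 0,"dz": 0,"rx": 0,"ry": 0,"rz": 0,"grip": -1},
  {"dx": 0,"dy": 0,"dz": 0,"rx": 0,"ry": 0,"rz": 0,"grip": -1},
  {"dx": 0,"dy": 0,"dz": 0,"rx": 0,"ry": 0,"rz": 0,"grip": -1},
  {"dx": 0,"dy": 0,"dz": 0,"rx": 0,"ry": 0,"rz": 0,"grip": -1},
  {"dx": 0,"dy": 0,"dz": 0,"rx": 0,"ry": 0,"rz": 0,"grip": -1},
  {"dx": 0,"dy": 0,"dz": 0,"rx": 0,"ry": 0,"rz": 0,"grip": -1},
  {"dx": 0,"dy": 0,"dz": 0,"rx": 0,"ry": 0,"rz": 0,"grip": -1},
], grip_force=30)

```text
time_s: 30.5
position: [0.4677, -0.3156, 0.1368]
ee_rot: [2.219, 2.221, 0.001]
force: [0.0, 0.2, 1.6]
opening: 0.0236
grasp_force: 30.0
```

Emit:
jog_arm([
  {"dx": 0,"dy": 0,"dz": -3,"rx": 0,"ry": 0,"rz": 0,"grip": -1},
  {"dx": 0,"dy": 0,"dz": -6,"rx": 0,"ry": 0,"rz": 0,"grip": -1},
  {"dx": 0,"dy": 0,"dz": -9,"rx": 0,"ry": 0,"rz": 0,"grip": -1},
  {"dx": 1,"dy": -0.5,"dz": -12,"rx": 0,"ry": 0,"rz": 0,"grip": -1},
  {"dx": 4,"dy": -1,"dz": -13,"rx": 0,"ry": 0,"rz": 0,"grip": -1},
  {"dx": 8,"dy": -1,"dz": -13,"rx": 0,"ry": 0,"rz": 0,"grip": -1},
  {"dx": 12,"dy": -1,"dz": -13,"rx": 0,"ry": 0,"rz": 0,"grip": -1},
  {"dx": 16,"dy": -1,"dz": -13,"rx": 0,"ry": 0,"rz": 0,"grip": -1},
])

```text
time_s: 31.17
position: [0.4567, -0.154, 0.2665]
ee_rot: [2.222, 2.22, 0.002]
force: [0.2, 0.6, -1.8]
opening: 0.0236
grasp_force: 30.0
```

Emit:
jog_arm([
  {"dx": 4,"dy": 0,"dz": 0,"rx": 0,"ry": 0,"rz": 0,"grip": -1},
  {"dx": 8,"dy": 0,"dz": 0,"rx": 0,"ry": 0,"rz": 0,"grip": -1},
  {"dx": 12,"dy": 0,"dz": 0,"rx": 0,"ry": 0,"rz": 0,"grip": -1},
  {"dx": 15,"dy": 2,"dz": 0,"rx": 0,"ry": 0,"rz": 0,"grip": -1},
  {"dx": 15,"dy": 4,"dz": 0,"rx": 0,"ry": 0,"rz": 0,"grip": -1},
  {"dx": 15,"dy": 6,"dz": 0,"rx": 0,"ry": 0,"rz": 0,"grip": -1},
  {"dx": 15,"dy": 8,"dz": 0,"rx": 0,"ry": 0,"rz": 0,"grip": -1},
])

```text
time_s: 31.75
position: [0.5375, -0.0041, 0.2662]
ee_rot: [2.218, 2.225, 0.0]
force: [-0.6, -0.3, -0.5]
opening: 0.0233
grasp_force: 30.0
```

```bash
python3 plan.py .624 -.004 .25;python3 - <<'E'
from h import *
o=readout.get_obs(); p=o['position']; print(p)
for n in('side','scene'):
    f=grab(n,n+'16'); P=cloud(f)
    for a in(-.10,-.02): print(n,fit(P,p[:2],.012,p[2]+a-.015,p[2]+a+.015,.022))
E
```

```text
d cm [-0.02  8.65  1.62] rot [0.0003 0.     0.003 ] t 31.75 [-0.17  0.08  1.55  0.    1.5  -0.17]
[ 0.53745491 -0.00410274  0.26617615]
side (array([ 0.5384, -0.002 ]), 108, np.float64(0.0009))
side (array([ 0.538 , -0.0019]), 128, np.float64(0.0008))
scene (array([ 0.5408, -0.0037]), 98, np.float64(0.0011))
scene (array([ 0.5404, -0.0038]), 114, np.float64(0.0008))
```

Upright. Move over the midpoint and lower (touchdown at TCP z ≈ 0.137).

Emit:
jog_arm([
  {"dx": 0,"dy": 3,"dz": 0,"rx": 0,"ry": 0,"rz": 0,"grip": -1},
  {"dx": 0,"dy": 6,"dz": 0,"rx": 0,"ry": 0,"rz": 0,"grip": -1},
  {"dx": 0,"dy": 8.5,"dz": 0,"rx": 0,"ry": 0,"rz": 0,"grip": -1},
  {"dx": 0,"dy": 8.6,"dz": 3,"rx": 0,"ry": 0,"rz": 0,"grip": -1},
  {"dx": 0,"dy": 8.6,"dz": 6,"rx": 0,"ry": 0,"rz": 0,"grip": -1},
  {"dx": 0,"dy": 8.6,"dz": 9,"rx": 0,"ry": 0,"rz": 0,"grip": -1},
  {"dx": 0,"dy": 8.6,"dz": 11,"rx": 0,"ry": 0,"rz": 0,"grip": -1},
  {"dx": 0,"dy": 8.6,"dz": 11.5,"rx": 0,"ry": 0,"rz": 0,"grip": -1},
])

```text
time_s: 32.52
position: [0.6185, -0.0049, 0.1461]
ee_rot: [-2.215, -2.216, 0.009]
force: [-0.4, -0.6, -1.4]
opening: 0.0233
grasp_force: 30.0
```

Emit:
jog_arm([
  {"dx": 0,"dy": 0,"dz": 0,"rx": 0,"ry": 0,"rz": 0,"grip": -1},
  {"dx": 0,"dy": 0,"dz": 0,"rx": 0,"ry": 0,"rz": 0,"grip": -1},
  {"dx": 0,"dy": 0,"dz": 0,"rx": 0,"ry": 0,"rz": 0,"grip": -1},
  {"dx": 0,"dy": 0,"dz": 0,"rx": 0,"ry": 0,"rz": 0,"grip": -1},
])

```text
time_s: 32.85
position: [0.6247, -0.0054, 0.1542]
ee_rot: [2.217, 2.219, 0.005]
force: [0.9, 0.7, -1.5]
opening: 0.0237
grasp_force: 30.0
```

Emit:
jog_arm([
  {"dx": 0,"dy": 0,"dz": 0.5,"rx": 0,"ry": 0,"rz": 0,"grip": -1},
  {"dx": 0,"dy": 0,"dz": 1,"rx": 0,"ry": 0,"rz": 0,"grip": -1},
  {"dx": 0,"dy": 0,"dz": 1.3,"rx": 0,"ry": 0,"rz": 0,"grip": -1},
  {"dx": 0,"dy": 0,"dz": 1.5,"rx": 0,"ry": 0,"rz": 0,"grip": -1},
  {"dx": 0,"dy": 0,"dz": 1.5,"rx": 0,"ry": 0,"rz": 0,"grip": -1},
  {"dx": 0,"dy": 0,"dz": 1.5,"rx": 0,"ry": 0,"rz": 0,"grip": -1},
])

```text
time_s: 33.35
position: [0.6232, -0.0051, 0.1367]
ee_rot: [2.22, 2.222, 0.001]
force: [-1.3, -0.1, 0.7]
opening: 0.0235
grasp_force: 30.0
```

Emit:
jog_arm([
  {"dx": 0,"dy": 0,"dz": 0.1,"rx": 0,"ry": 0,"rz": 0,"grip": -1},
  {"dx": 0,"dy": 0,"dz": 0.15,"rx": 0,"ry": 0,"rz": 0,"grip": -1},
  {"dx": 0,"dy": 0,"dz": 0.15,"rx": 0,"ry": 0,"rz": 0,"grip": -1},
  {"dx": 0,"dy": 0,"dz": 0.15,"rx": 0,"ry": 0,"rz": 0,"grip": -1},
])

```text
time_s: 33.68
position: [0.6235, -0.0051, 0.1367]
ee_rot: [2.219, 2.222, 0.002]
force: [-1.8, 1.5, 6.5]
opening: 0.0237
grasp_force: 30.0
```

Standing on the table; ease off, release, rise.

Emit:
jog_arm([
  {"dx": 0,"dy": 0,"dz": -0.1,"rx": 0,"ry": 0,"rz": 0,"grip": -1},
  {"dx": 0,"dy": 0,"dz": -0.1,"rx": 0,"ry": 0,"rz": 0,"grip": 0.4},
  {"dx": 0,"dy": 0,"dz": -0.1,"rx": 0,"ry": 0,"rz": 0,"grip": 0.4},
  {"dx": 0,"dy": 0,"dz": -0.1,"rx": 0,"ry": 0,"rz": 0,"grip": 0.4},
  {"dx": 0,"dy": 0,"dz": -0.1,"rx": 0,"ry": 0,"rz": 0,"grip": 0.4},
  {"dx": 0,"dy": 0,"dz": -0.1,"rx": 0,"ry": 0,"rz": 0,"grip": 0.4},
  {"dx": 0,"dy": 0,"dz": -3,"rx": 0,"ry": 0,"rz": 0,"grip": 0.4},
  {"dx": 0,"dy": 0,"dz": -7,"rx": 0,"ry": 0,"rz": 0,"grip": 0.4},
])

```text
time_s: 34.35
position: [0.6193, -0.0047, 0.2002]
ee_rot: [-2.214, -2.216, 0.01]
force: [0.3, 0.5, -0.5]
opening: 0.0647
grasp_force: 0.0
```

Emit:
jog_arm([
  {"dx": 0,"dy": 0,"dz": -4,"rx": 0,"ry": 0,"rz": 0,"grip": 0.4},
  {"dx": 0,"dy": -4,"dz": -8,"rx": 0,"ry": 0,"rz": 0,"grip": 0.4},
  {"dx": 0,"dy": -8,"dz": -9,"rx": 0,"ry": 0,"rz": 0,"grip": 0.4},
  {"dx": 0,"dy": -12,"dz": -9,"rx": 0,"ry": 0,"rz": 0,"grip": 0.4},
  {"dx": 0,"dy": -12,"dz": -9,"rx": 0,"ry": 0,"rz": 0,"grip": 0.4},
  {"dx": 0,"dy": -12,"dz": -9,"rx": 0,"ry": 0,"rz": 0,"grip": 0.4},
  {"dx": 0,"dy": -12,"dz": -9,"rx": 0,"ry": 0,"rz": 0,"grip": 0.4},
])

```text
time_s: 34.93
position: [0.5034, -0.0053, 0.2953]
ee_rot: [2.219, 2.221, 0.003]
force: [0.7, 0.8, 1.4]
opening: 0.0658
grasp_force: 0.0
```

```bash
python3 - <<'E'
from h import *
for n in('side','scene'):
    f=grab(n,n+'17'); P=cloud(f)
    for m,t in {'cyl':((.6235,-.005),.012,.03,.16,.025),'bottle':((.629,.255),.029,.02,.09,.04),'beaker':((.6213,-.132),.03,.1,.155,.036),'collar':((.6265,.1245),.0275,.166,.18,.04),'neck':((.6265,.1245),.014,.104,.134,.025),'dropper':((.4564,.195),.016,.005,.04,.025)}.items(): print(n,m,fit(P,np.array(t[0]),*t[1:]))
E
```

```text
side cyl (array([ 0.6244, -0.0029]), 452, np.float64(0.0009))
side bottle (array([0.6302, 0.2569]), 712, np.float64(0.0007))
side beaker (array([ 0.6216, -0.1323]), 488, np.float64(0.0011))
side collar (array([0.626 , 0.1259]), 283, np.float64(0.0014))
side neck (array([0.6267, 0.1252]), 146, np.float64(0.0007))
side dropper (array([0.4566, 0.1953]), 175, np.float64(0.0008))
scene cyl (array([ 0.6229, -0.0041]), 399, np.float64(0.0008))
scene bottle (array([0.629 , 0.2553]), 379, np.float64(0.0013))
scene beaker (array([ 0.6205, -0.1337]), 680, np.float64(0.0009))
scene collar (array([0.6253, 0.1225]), 199, np.float64(0.0012))
scene neck (array([0.6257, 0.1239]), 104, np.float64(0.0011))
scene dropper (array([0.4557, 0.1932]), 101, np.float64(0.0011))
```

View pics/side17.png

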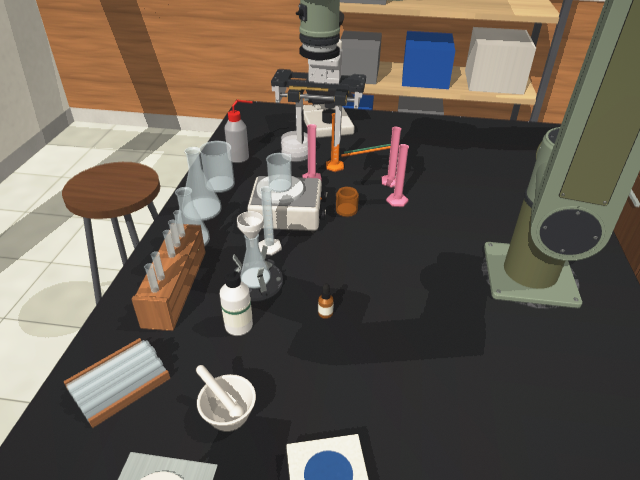

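The picture shows all in place: beaker on the plate (279,175), cylinder (268,225), flask with funnel in the clamp (253,250), bottle (236,305), dropper and mortar untouched.

```bash
python3 -c "
from cell import sign_off
print(sign_off())"
```

```text
the job is handed in; nothing more can be done
None
```

I handed the job in after about 35 s of robot time; the final camera check shows the flask home in the clamp with the funnel seated, the beaker, cylinder and bottle upright in place, and the dropper and mortar where they were, though the sign-off returned no verdict.

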